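# Square up a frame rail from the offcut tote

## Robot

A 7-joint arm with a two-finger parallel gripper is mounted at the origin on the work surface. World frame = base frame: x ahead of the robot, y to its left, z up, the work surface at z = 0. Lengths are in mm, angles in rad, forces in N, time in s.
With the tool pointing down it reaches from about 400 to 900 mm from the base axis. Payload 5.6 kg.
Tool frame: the origin (TCP) lies at the very end of the fingers, on their centre line; the grasp point (between the pads) lies 19 mm behind it; z points along the fingers, y is the line along which they close (so a half turn about z gives the same grasp; the last joint's range is limited). The gripper opens to 92 mm and grips with 3 to 60 N. Pads are 20 mm wide; open, the fingers measure 128 mm over their backs; the gripper's body (75 mm by 189 mm) begins 69 mm behind the grasp point.
Start: joints at [1.076, 0.468, -0.012, 1.603, 0.006, 1.071, -0.056], TCP at [283.742, -584.807, 214.592] pointing down, gripper open.
Joint ranges: [-2.53, 2.53], [-0.31, 2.02], [-1.57, 1.55], [0.28, 2.44], [-1.29, 4.43], [0.15, 1.84], [-2.92, 2.92]. Speed limits (rad/s): [2.57, 2.57, 3.14, 3.14, 3.14, 3.14, 3.14].

## Interface

Orientations are given as a unit quaternion [w, x, y, z].
In Python, from workcell import bot gives the robot as it stands.
- The arm moves only by the tool play_rows, never from a script. Its argument "rows" is a list of rows, each an object with "translation": the shift along the tool's x, y, z scaled (see below), a list of three; "rot": the turn, a rotation vector about the tool's x, y, z scaled (see below), a list of three. In form: [{"translation": [x, y, z], "rot": [rx, ry, rz]}, ...]. A call has 1 to 5 rows; each row is the pose to reach, as a shift and turn from the pose commanded when the call began, along the tool's axes at that moment; what a row does not reach only later rows make up. The controller multiplies each number of a shift by 0.6 m and each number of a turn by pi/4 rad. A row lasts 1/10 s, in which the tool goes at most 50 mm and 8.59 degrees, less where a joint would pass 70% of its speed; a pose out of reach is approached as far as the arm can. A call with a number of a shift or a turn outside -1 to 1 is refused whole. A call with a gripper value outside its range is refused whole. "gripper" is the opening, from -1 (shut) to 1 (fully open), set as the call begins (left out, the last holds). The fingers move at their own pace and stop on an object; "grip_force" is the grip in N (left out, the last holds). Time passes only in rows, so rows that repeat a pose let the fingers close. It gives the time, the measured TCP pose, the force, the opening and the grip force at its end, in the units of the state.
- bot.get_state(): the state, without advancing time (a new reading comes with each control period).
- bot.get_image(name): name is "scene" or "top" or "wrist"; returns a dict with "img" (384x512x3 uint8, red, green, blue), "z_map" (384x512 float32, mm along the optical axis (not along the pixel's ray), 0 where there is no reading), "fx", "fy", "cx", "cy" (pixels), "xyz" and "rotation" of the camera in the world; the wrist camera has in their place "tool_from_camera" (4x4, takes a point from camera to tool coordinates, whose origin is the TCP and whose axes are the flange's). Camera axes: x right, y up, looking along -z (the intrinsics and any distortion apply to the point x, -y, -z); pixel columns grow to the right and rows downward; lengths in mm; the calibration is good to about 2 mm. A picture is of the moment at which its call begins: read the wrist's pose just before it.
- bot.finish_job(): hands the job in; it is judged then, once.
The state is a dict: "time": time; "joint_positions": joint angles; "qd": joint speeds; "joint_torque": joint torques, N m; "position": TCP position; "eef_rot": TCP orientation; "wrist_force": force on the tool from outside, world axes, zero at the start; "wrist_torque": the same for the moment, N m; "finger_gap": finger opening in mm; "finger_force": force on a finger pad.
Only numpy, scipy, OpenCV 4.12 (cv2) and the standard library are available. Lean on these libraries where they do the work, as an engineer would, in place of code of your own. Each camera call takes 0.05 s, during which the arm holds its last target. There are 200 camera calls.

## Task

Take the long, tall rail out of the sloping tote of wood offcuts, and set it down gently on the squaring board, standing on its narrow face as it does in the tote; then press it home into the corner, gently but until you feel it stop: its long side flush against the long fence and its end flush against the end fence. Let go of it there. Leave the other offcuts in the tote and the things on the desk as they are.

Things in the scene. Friction and masses are not known exactly. Their poses are not given: they have to be found in the camera images.
- rail: the part wanted: a straight rectangular bar of pale wood, 150 mm long (x), 28 mm wide (y), 40 mm tall (z), about 0.12 kg. Origin: middle of its lower edge at the foot end, so the bar spans x 0 to 150, y -14 to 14, z 0 to 40 mm. At the start it lies in the tote, its length running up the slope, its foot (origin) against the tote's low wall, z square to the sloping floor. Both ends are alike.
- rail_mid (a point): centre of the rail: x 75, y 0, z 20 mm in the rail's frame; its axes are the rail's
- stub: another offcut in the tote, same wood and section as the rail but only 85 mm long: 85 x 28 x 40 mm. Origin and axes as for the rail (foot end, underside). Leave it.
- slat: another offcut in the tote, a flat slat of the same wood: 150 x 40 x 12 mm. Origin and axes as for the rail. Leave it.
- lath: another offcut in the tote, a low lath of the same wood with a raised middle: 150 x 28 x 14 mm. Origin and axes as for the rail. Leave it.
- tote: fixed dark wooden tote on legs; its floor slopes up away from the robot, a dowel handle crosses above. Origin: on the desk under the floor's middle; x horizontal, away from the robot, z up. The floor rises towards +x at 0.60 rad. The four offcuts stand side by side on it, about 64 mm apart (y about -96, -32, 32, 96 mm), in any order.
- tote_floor (a point): middle of the tote's sloping floor, 100 mm above the tote's origin; axes as the tote's. Measured up the slope from here, the low wall's inner face is at -115 mm and the wall 30 mm high (square to the floor), the high wall's at +115, 45 mm high; side walls 45 mm high, inner faces at y +-155 mm, 10 mm thick.
- tote_handle (a point): middle of the dowel handle, 18 mm thick, 360 mm long along the tote's y: 60 mm up the slope from the floor's middle and 135 mm off the floor (square to it), on posts 36 mm wide outside the side walls. It hangs over the offcuts: a gripper coming straight down on a long one's middle strikes it; one coming square to the floor passes.
- board: fixed squaring board lying on the desk: plywood 300 (x) x 200 (y) x 18 mm, origin under its centre, x away from the robot, z up. On it a long fence along x at its -y edge (inner face at y -80 mm, 20 mm thick) and an end fence along y at its +x edge (inner face at x 130 mm, 20 mm thick, reaching y 100 mm), both standing 24 mm above the board's top.
- corner (a point): inner corner of the two fences at the board's top face (x 130, y -80, z 18 mm in the board's frame); axes as the board's. The board's free face lies towards -x and +y from it. The rail, fully home and lying along x, has its centre at x -75, y 14, z 20 mm here.
- loupe: loose black magnifier, 52 mm wide, 45 mm tall, standing on the squaring board near its free corner (robot side, +y), away from the fences; origin at the centre of its underside
- mug: loose white mug, 80 mm wide, 90 mm tall, on the desk beyond the board; origin at the centre of its underside
- slidebox: loose grey open slide box 90 x 55 x 35 mm on the desk between tote and board; origin at the centre of its underside
- tape: loose roll of paper tape, 90 mm outside, 25 mm tall, lying on the desk beyond the board; origin at the centre of its underside
Mind the look-alikes: they are no part of the job. Leave any grey or orange look-alike of the rail alone.

How it is judged (in metres and radians):
On the way, in this order (a step that is already met when the one before it is completed fails the run):
1. the rail is held in the fingers, out of the tote and touching nothing of it (distance of rail_mid from where it was at the start of the episode above 0.08 m and contact force between rail and tote below 0.05 N and contact force between the fingers and rail above 1 N), for 0.2 s.
2. the rail is pressed home: in the corner within 4 mm, pressed against the board and fences with more than 3 N in all (its weight alone is up to 1.6 N) (x of rail_mid in the frame of corner between -0.079 and -0.071 m and y of rail_mid in the frame of corner between 0.01 and 0.018 m and z of rail_mid in the frame of corner below 0.026 m and contact force between rail and board above 3 N).
At the end, for the whole second after the job is handed in: The rail stands on its narrow face in the corner: within 2.5 mm of fully home against both fences, 3 mm in height, parallel to the long fence within 0.015 rad, upright within 0.05 rad, released and at rest; the other offcuts and loose things are within 30 mm of where they were (x of rail_mid in the frame of corner between -0.0775 and -0.0725 m and y of rail_mid in the frame of corner between 0.0115 and 0.0165 m and z of rail_mid in the frame of corner between 0.017 and 0.023 m and angle between the x axis of rail and the x axis of corner, either way round below 0.015 rad and angle between the z axis of rail and the z axis of corner, either way round below 0.05 rad and linear speed of rail below 0.01 m/s and angular speed of rail below 0.1 rad/s and contact force between the fingers and rail below 0.05 N and distance of each of stub, slat, lath, loupe, mug, slidebox, tape from where it was at the start of the episode below 0.03 m); the robot touches nothing.
It fails at once if the rail was dropped, or driven into the board or its fences with more than 40 N (contact force between rail and board above 40 N).
It fails at once if an offcut in the tote was moved more than 30 mm (distance of any of stub, slat, lath from where it was at the start of the episode above 0.03 m).
It fails at once if a thing on the desk was moved more than 30 mm (distance of any of loupe, mug, slidebox, tape from where it was at the start of the episode above 0.03 m).
It also fails if it takes over 72 s, if anything falls off the work surface, if the arm or the gripper's body presses on something with over 40 N, if the wrist force passes 120 N, or if a joint passes its speed limit or range.

## Working session

There is one attempt and no reset: what is moved stays moved. The work goes in short steps, Python scripts to look and compute and a tool call to move; the robot and the scene stay as the last step left them, time stands still between calls to the robot, and variables do not carry over. Pictures are saved under pics/ and viewed, at most 10 in all, crops included, and the job is handed in when it is done.

Besides the shell and the picture viewer there is one more tool, called after "Request:" as name(argument=value, ...) on one line, values as JSON. play_rows: Moves the arm, as the interface text tells. Shifts and turns lie within -1 to 1; 1 stands for 0.6 m of shift or pi/4 rad of turn. Its arguments: {"type":"object","properties":{"rows":{"type":"array","items":{"type":"object","properties":{"translation":{"type":"array","items":{"type":"number"}},"rot":{"type":"array","items":{"type":"number"}}}}},"gripper":{"type":"number"},"grip_force":{"type":"number"}},"required":["rows"]}

```bash
mkdir -p pics; ls
python3 - <<'E'
from workcell import bot
import cv2,numpy as np
s=bot.get_state();print(s)
for n in("scene","top"):
    d=bot.get_image(n);np.savez(n+".npz",**d)
    cv2.imwrite(f"pics/{n}0.png",cv2.cvtColor(d["img"],cv2.COLOR_RGB2BGR))
    print(n,{k:v for k,v in d.items() if k not in("img","z_map")},(d["z_map"]>0).mean())
E
```

```text
pics
{'time': 0.0, 'joint_positions': array([ 1.07599828,  0.46838376, -0.01159074,  1.60361127,  0.00599905,
        1.07139783, -0.05630107]), 'qd': array([ 0.00076817, -0.00108876,  0.0004895 ,  0.00263393,  0.00032321,
        0.00024216,  0.00042663]), 'joint_torque': array([ 2.81070834e-04, -5.20582402e+01, -1.23039327e-02, -2.43753397e+01,
       -5.65904751e-02,  1.73778331e-02,  1.63398859e-04]), 'position': array([ 283.45666585, -584.29356307,  213.64118627]), 'eef_rot': array([-8.43901280e-04,  9.74601306e-01,  2.23945339e-01, -2.59647349e-04]), 'wrist_force': array([0.30072931, 0.73140042, 0.09109309]), 'wrist_torque': array([-0.02160525,  0.04225772, -0.00593472]), 'finger_force': 0.0, 'finger_gap': 91.82263348574453}
scene {'fx': 440.5157561922759, 'fy': 440.5157561922759, 'cx': 265.93663897013863, 'cy': 189.24913593497928, 'xyz': array([1186.36082073,  613.6496701 ,  929.6279643 ]), 'rotation': array([0.37229656, 0.17243418, 0.37802659, 0.82991423])} 0.9955596923828125
top {'fx': 364.35354102826125, 'fy': 364.35354102826125, 'cx': 257.01938549209086, 'cy': 191.72487481762462, 'xyz': array([ 391.13183881,   19.48791824, 1188.73818269]), 'rotation': array([-0.69990277, -0.05472534,  0.05227123,  0.71021755])} 0.9960378011067709
```

View pics/scene0.png

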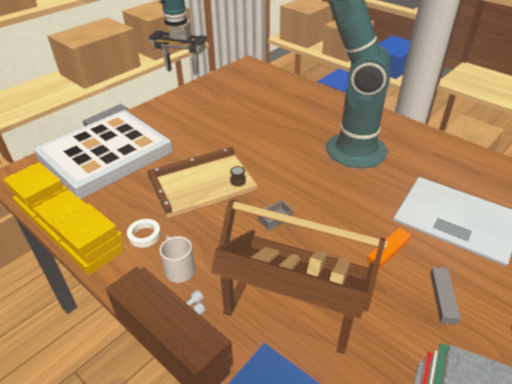

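View pics/top0.png

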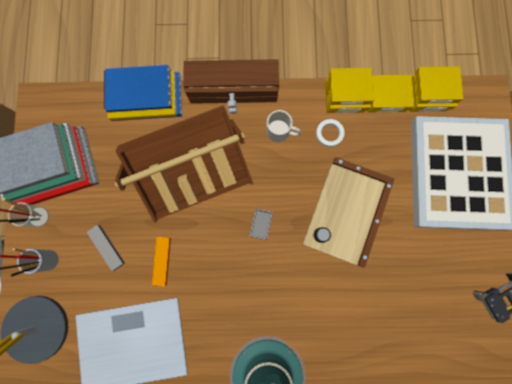

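The scene view shows the tote near pixel (300,260), with the two tall offcuts at about (316,262) and (340,270). The top view shows the tote at (185,165), its offcuts at (160,192), (182,190), (204,180) and (222,172), and the board at (348,212) with dark fences on its upper and right edges. Next I'll measure.

```bash
cat > h.py <<'E'
import numpy as np,cv2
from scipy.spatial.transform import Rotation as R
def rot(q): return R.from_quat(np.r_[q[1:],q[0]])
def cloud(d,T=None):
    h,w=d["z_map"].shape; v,u=np.mgrid[:h,:w]; z=d["z_map"].astype(float)
    p=np.stack([(u-d["cx"])/d["fx"]*z,-(v-d["cy"])/d["fy"]*z,-z],-1)
    if T is not None: return p@T[:3,:3].T+T[:3,3]
    return p@rot(d["rotation"]).as_matrix().T+d["xyz"]
E
python3 - <<'E'
from h import *
for n in("scene","top"):
    d=np.load(n+".npz");P=cloud(d);print(n,P.shape)
    if n=="scene":continue
    hsv=cv2.cvtColor(d["img"],cv2.COLOR_RGB2HSV)
    for uv in [(290,300),(250,180),(340,200),(360,230),(375,225),(352,166)]:print(uv,P[uv[1],uv[0]].round(1),hsv[uv[1],uv[0]])
    for uv in [(160,192),(182,190),(204,180),(222,172)]:print(uv,P[uv[1],uv[0]].round(1),hsv[uv[1],uv[0]])
    # tote floor zoom
    c=d["img"][90:230,100:400]; cv2.imwrite("pics/c1.png",cv2.cvtColor(cv2.resize(c,None,fx=2.6,fy=2.6,interpolation=cv2.INTER_CUBIC),cv2.COLOR_RGB2BGR))
    z=P[...,2]; 
    # depth profile along rows crossing offcuts (tote x ~ level)
    for a,b in [((140,200),(245,165)),((145,212),(250,177))]:
        t=np.linspace(0,1,36);print([f"{int(z[int(a[1]+(b[1]-a[1])*k),int(a[0]+(b[0]-a[0])*k)])}" for k in t])
E
```

```text
scene (384, 512, 3)
top (384, 512, 3)
(290, 300) [225.3 -76.9  -0.8] [ 16 159 159]
(250, 180) [598.3  43.4  75. ] [ 11 173 102]
(340, 200) [ 538.5 -245.4   19.8] [ 20  87 193]
(360, 230) [ 441.4 -306.1   13.9] [ 21  84 204]
(375, 225) [ 455.  -345.6   43.7] [ 12 159 111]
(352, 166) [ 644.7 -283.6   44.4] [ 12 159 111]
(160, 192) [559.3 312.9 110.2] [ 18 128 171]
(182, 190) [572.7 257.9  58.4] [ 19 130 165]
(204, 180) [600.5 186.5  74.9] [ 20 120 193]
(222, 172) [625.  130.5  74.9] [ 19 122 178]
['-5', '114', '95', '66', '66', '64', '67', '103', '105', '104', '95', '64', '64', '64', '105', '103', '104', '61', '61', '63', '61', '73', '72', '71', '61', '58', '58', '72', '72', '71', '73', '56', '59', '56', '58', '100']
['0', '-6', '88', '51', '38', '37', '41', '41', '80', '83', '79', '39', '39', '38', '78', '82', '78', '43', '40', '36', '35', '46', '52', '44', '31', '33', '34', '47', '46', '43', '45', '43', '34', '42', '45', '78']
```

View pics/c1.png

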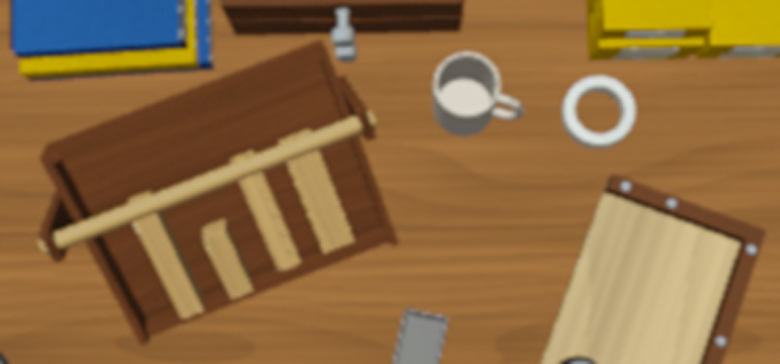

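The crop shows the offcuts from left to right. The first is long and tall (rail), the second short and tall (stub), and the third and fourth low (lath, slat). Depth agrees. Next I'll measure the tote and rail, and the board corner.

```bash
cat >> h.py <<'E'
def rays(d,uv,T=None):
    uv=np.asarray(uv,float)
    p=np.stack([(uv[:,0]-d["cx"])/d["fx"],-(uv[:,1]-d["cy"])/d["fy"],-np.ones(len(uv))],-1)
    if T is not None: return T[:3,3],p@T[:3,:3].T
    return d["xyz"],p@rot(d["rotation"]).as_matrix().T
def cast(d,uv,n,c,T=None):  # plane n.p=c
    o,r=rays(d,uv,T); return o+r*((c-o@n)/(r@n))[:,None]
def lf(p):
    vx,vy,x,y=cv2.fitLine(p.astype(np.float32),cv2.DIST_HUBER,0,.01,.01).ravel(); return np.array([x,y]),np.array([vx,vy])
E
cat > m1.py <<'E'
from h import *
d=np.load("top.npz");P=cloud(d);img=d["img"];hsv=cv2.cvtColor(img,cv2.COLOR_RGB2HSV)
wood=((hsv[...,0]>14)&(hsv[...,1]<145)&(hsv[...,2]>120)).astype(np.uint8)
def comp(seed,m,box):
    mm=np.zeros_like(m);x0,y0,x1,y1=box;mm[y0:y1,x0:x1]=m[y0:y1,x0:x1]
    n,l=cv2.connectedComponents(mm,connectivity=4);return l==l[seed[1],seed[0]]
B=comp((350,220),wood,(295,150,400,275))
ys,xs=np.nonzero(B);p=cast(d,np.c_[xs,ys],np.array([0,0,1.]),18.)[:,:2]
print("board px",B.sum())
cs,_=cv2.findContours(B.astype(np.uint8),0,cv2.CHAIN_APPROX_NONE);c=max(cs,key=cv2.contourArea)[:,0]
q=cast(d,c,np.array([0,0,1.]),18.)[:,:2]
r=cv2.minAreaRect(p.astype(np.float32));print(r)
y=-0.36
for _ in range(3):
    A=np.array([[np.cos(y),np.sin(y)],[-np.sin(y),np.cos(y)]]);b=q@A.T
    lo,hi=np.percentile(b,2,0),np.percentile(b,98,0);print("extent",lo,hi,hi-lo,y)
    L=b[(b[:,1]<lo[1]+6)&(b[:,0]>lo[0]+20)&(b[:,0]<hi[0]-20)]
    x0,v=lf(L);v*=np.sign(v[0]);y+=np.arctan2(v[1],v[0])
E_=b[(b[:,0]>hi[0]-6)&(b[:,1]>lo[1]+20)&(b[:,1]<hi[1]-20)]
print("long fence y",np.median(L[:,1]),"end x",np.median(E_[:,0]),"yaw",y)
k=A.T@np.array([np.median(E_[:,0]),np.median(L[:,1])]);print("corner",k)
# loose / board depth
print("board z median",np.median(P[B][:,2]))
# tote floor: dark pixels inside tote lower part
t=np.zeros(img.shape[:2],np.uint8)
cv2.fillPoly(t,[np.array([(135,176),(237,140),(243,172),(158,205)])],1)
Q=P[(t>0)&(hsv[...,1]>150)&(hsv[...,2]<110)]
from numpy.linalg import lstsq
w=np.ones(len(Q),bool)
for _ in range(8):
    a=lstsq(np.c_[Q[w][:,:2],np.ones(w.sum())],Q[w][:,2],rcond=None)[0];e=Q[:,2]-np.c_[Q[:,:2],np.ones(len(Q))]@a;w=abs(e)<4
print("floor",a,w.sum(),"slope",np.arctan(np.hypot(*a[:2])),"yaw",np.arctan2(a[1],a[0]),e[w].std())
ns=np.r_[-a[:2],1];s=np.linalg.norm(ns);n=ns/s;c0=a[2]/s
W=comp((160,192),wood,(130,170,180,215))
ex=np.array([np.cos(.6)*a[0],np.cos(.6)*a[1],0])/np.hypot(*a[:2]);ex[2]=np.sin(.6);ey=np.cross(n,ex)
hh=P[W]@n-c0;print("rail top height over floor",np.percentile(hh,[10,50,90]),W.sum())
ys,xs=np.nonzero(W);p=cast(d,np.c_[xs,ys],n,c0+40)
R2=np.c_[p@ex,p@ey];r=cv2.minAreaRect(R2.astype(np.float32));print(r)
bx=cv2.boxPoints(r);print("rail corners world",[(x*ex+y*ey+(c0+40)*n).round(1) for x,y in bx])
print("ex",ex,"ey",ey,"n",n,c0)
E
python3 m1.py
```

```text
board px 4907
((496.21734619140625, -254.7598114013672), (186.6416473388672, 285.42987060546875), 68.12810516357422)
extent [ 411.03280167 -158.20467354] [696.20143763  30.47665235] [285.16863596 188.68132588] -0.36
extent [ 412.80955935 -146.49850612] [697.06875769  39.24042773] [284.25919834 185.73893385] -0.37786815
extent [ 412.89330919 -146.1728823 ] [697.09496162  39.60368156] [284.20165243 185.77656385] -0.37853858
long fence y -145.1158030881154 end x 695.8783783232361 yaw -0.3785384
corner [ 592.98475037 -392.0132611 ]
board z median 16.87518197217264
floor [ 6.21649602e-01  2.39322542e-01 -3.61752284e+02] 1387 slope 0.5876280251641116 yaw 0.36749125265418775 1.967421211706
rail top height over floor [ 35.72829322  40.3605353  144.52459779] 615
((589.8272705078125, 109.69224548339844), (95.9443130493164, 155.5794677734375), 88.1556167602539)
rail corners world [array([505.2, 263.3,  71. ]), array([626.8, 304.8, 158.8]), array([594.7, 395.2, 160.5]), array([473.1, 353.7,  72.7])]
ex [0.77022929 0.29652272 0.56464247] ey [-0.35924783  0.93316019  0.        ] n [-0.51737286 -0.1991781   0.83225801] -301.07123734887347
```

```bash
cat > go.py <<'E'
# usage: go.py x y z yaw tilt : prints shift/turn in move units (tilt: tool z leans towards +x of yaw)
import sys;from h import *;from workcell import bot
a=[float(v) for v in sys.argv[1:6]]
def pose(yaw,tilt):
    ex=R.from_euler("zyx",[yaw,-tilt,0]).as_matrix()  # x up the slope, z normal
    return ex@np.diag([1,-1,-1])
s=bot.get_state();C=rot(s["eef_rot"]).as_matrix();T=pose(a[3],a[4])
d=C.T@(np.array(a[:3])-s["position"]);r=R.from_matrix(C.T@T).as_rotvec()
print("t",s["time"],"pos",s["position"].round(1),"F",s["wrist_force"].round(1),"gap",round(s["finger_gap"],1),"j",s["joint_positions"].round(2))
print("dist",np.linalg.norm(d).round(1),"translation",(d/600).round(4).tolist(),"rot",(r/(np.pi/4)).round(4).tolist())
E
python3 go.py 420 -150 330 0.45 0; python3 go.py 466 277 243 .3675 .6
```

```text
t 0.1 pos [ 283.5 -584.3  213.7] F [ 0.6 -0.2  0. ] gap 91.8 j [ 1.08  0.47 -0.01  1.6   0.01  1.07 -0.06]
dist 469.9 translation [0.5207, -0.5523, -0.1929] rot [-0.002, 0.0002, 0.0022]
t 0.1 pos [ 283.5 -584.3  213.7] F [ 0.6 -0.2  0. ] gap 91.8 j [ 1.08  0.47 -0.01  1.6   0.01  1.07 -0.06]
dist 880.9 translation [0.9003, -1.1588, -0.047] rot [-0.3063, 0.7012, 0.1035]
```

```bash
sed -i 's/"zyx"/"ZYX"/' go.py; python3 go.py 466 277 243 .3675 .6
```

```text
t 0.1 pos [ 283.5 -584.3  213.7] F [ 0.6 -0.2  0. ] gap 91.8 j [ 1.08  0.47 -0.01  1.6   0.01  1.07 -0.06]
dist 880.9 translation [0.9003, -1.1588, -0.047] rot [-0.0341, 0.7637, 0.1034]
```

Request:
play_rows(rows=[{"translation": [0.52, -0.55, -0.19], "rot": [0, 0, 0]}, {"translation": [0.52, -0.55, -0.19], "rot": [0, 0, 0]}, {"translation": [0.52, -0.55, -0.19], "rot": [0, 0, 0]}, {"translation": [0.52, -0.55, -0.19], "rot": [0, 0, 0]}, {"translation": [0.52, -0.55, -0.19], "rot": [0, 0, 0]}])

```text
time: 0.6
position: [356.8, -351.4, 275.6]
eef_rot: [-0.0, 0.975, 0.224, -0.0]
wrist_force: [0.6, -0.4, 0.4]
finger_gap: 91.6
finger_force: 0.0
```

```bash
python3 go.py 490 -270 370 .45 0
```

```text
t 0.6 pos [ 356.8 -351.4  275.6] F [ 0.6 -0.4  0.4] gap 91.6 j [ 0.82  0.16 -0.12  1.88  0.02  1.1  -0.43]
dist 182.4 translation [0.2589, -0.0253, -0.1574] rot [-0.0005, 0.0004, 0.0021]
```

Request:
play_rows(rows=[{"translation": [0.26, -0.025, -0.157], "rot": [0, 0, 0]}, {"translation": [0.26, -0.025, -0.157], "rot": [0, 0, 0]}, {"translation": [0.26, -0.025, -0.157], "rot": [0, 0, 0]}, {"translation": [0.26, -0.025, -0.157], "rot": [0, 0, 0]}, {"translation": [0.26, -0.025, -0.157], "rot": [0, 0, 0]}])

```text
time: 1.1
position: [494.6, -268.6, 371.7]
eef_rot: [0.001, 0.974, 0.227, 0.002]
wrist_force: [-0.6, -0.2, 0.3]
finger_gap: 91.7
finger_force: 0.0
```

```bash
cat > wr.py <<'E'
import sys;from h import *;from workcell import bot
n=sys.argv[1];s=bot.get_state();d=bot.get_image("wrist")
T=np.eye(4);T[:3,:3]=rot(s["eef_rot"]).as_matrix();T[:3,3]=s["position"];T=T@d["tool_from_camera"]
np.savez(n+".npz",T=T,**d);cv2.imwrite(f"pics/{n}.png",cv2.cvtColor(d["img"],cv2.COLOR_RGB2BGR))
print(s["position"].round(1),d["tool_from_camera"].round(3).tolist(),d["fx"],d["cx"],d["cy"],abs(s["qd"]).max())
print([k for k in d])
E
python3 wr.py w1
```

```text
[ 494.6 -268.6  371.7] [[0.001, 0.954, 0.299, 86.106], [1.0, -0.001, -0.0, -0.41], [0.0, 0.299, -0.954, -171.348], [0.0, 0.0, 0.0, 1.0]] 337.3729062641707 258.9413227822431 188.22114517261534 0.08481850498098287
['img', 'z_map', 'fx', 'fy', 'cx', 'cy', 'tool_from_camera']
```

View pics/w1.png

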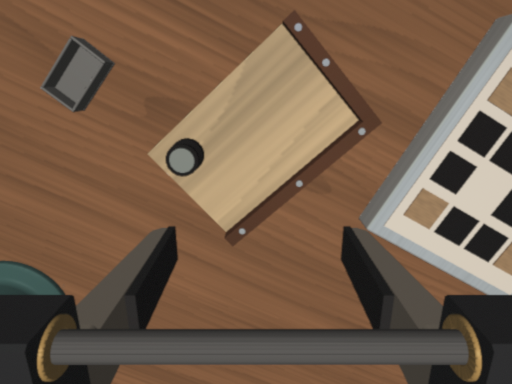

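The wrist view shows the board's inner corner at about (358,121), the loupe at (185,157), the end fence running up to (285,22) and the long fence down to (227,232). I'll fit the fence lines on z=18.

```bash
cat > m2.py <<'E'
from h import *
import sys
d=np.load("w1.npz");T=d["T"];img=d["img"];hsv=cv2.cvtColor(img,cv2.COLOR_RGB2HSV)
wood=((hsv[...,1]<130)&(hsv[...,2]>150)&(hsv[...,0]>12)).astype(np.uint8);wood[:, 400:]=0
n,l=cv2.connectedComponents(wood,connectivity=4);B=(l==l[130,270]).astype(np.uint8)
c=max(cv2.findContours(B,0,cv2.CHAIN_APPROX_NONE)[0],key=cv2.contourArea)[:,0]
q=cast(d,c,np.array([0,0,1.]),18.,T)[:,:2];y=-.378
for _ in range(3):
    A=np.array([[np.cos(y),np.sin(y)],[-np.sin(y),np.cos(y)]]);b=q@A.T
    lo,hi=np.percentile(b,1,0),np.percentile(b,99,0)
    L=b[(b[:,1]<lo[1]+5)&(b[:,0]>lo[0]+20)&(b[:,0]<hi[0]-20)];x0,v=lf(L);v*=np.sign(v[0]);y+=np.arctan2(v[1],v[0])
E_=b[(b[:,0]>hi[0]-5)&(b[:,1]>lo[1]+20)&(b[:,1]<hi[1]-20)]
x1,v1=lf(E_);k=A.T@np.array([np.median(E_[:,0]),np.median(L[:,1])])
print(B.sum(),"extent",hi-lo,"yaw",y,"end yaw err",np.arctan2(*v1)%np.pi,"corner",k, "z",np.median(cloud(d,T)[B>0][:,2]))
bl=((hsv[...,2]<50)).astype(np.uint8);bl[190:]=0;bl[:,220:]=0;bl[:,:150]=0
ys,xs=np.nonzero(bl);p=cast(d,np.c_[xs,ys],np.array([0,0,1.]),45.,T)[:,:2]
o=(p-k)@A.T;print("loupe in corner frame",np.percentile(o,[3,50,97],axis=0))
E
python3 m2.py; python3 go.py 450 0 400 .40 .3
```

```text
19761 extent [279.72265833 179.83017809] yaw -0.3830008 end yaw err 3.1326299 corner [ 590.9762429  -389.01525116] z 19.469154067682894
loupe in corner frame [[-257.96771742  113.80077413]
 [-216.53116705  136.80851831]
 [-202.81839882  157.48213498]]
t 1.15 pos [ 492.  -270.5  370. ] F [-0.5 -1.  -0.7] gap 92.2 j [ 0.62  0.21 -0.22  1.61  0.05  1.32 -0.71]
dist 275.4 translation [0.1356, -0.4356, -0.0502] rot [-0.01, 0.3808, 0.0703]
```

Request:
play_rows(rows=[{"translation": [0.13, -0.42, -0.05], "rot": [0, 0.1, 0.02]}, {"translation": [0.13, -0.42, -0.05], "rot": [0, 0.15, 0.03]}, {"translation": [0.13, -0.42, -0.05], "rot": [0, 0.25, 0.05]}, {"translation": [0.13, -0.42, -0.05], "rot": [-0.01, 0.3, 0.06]}, {"translation": [0.13, -0.42, -0.05], "rot": [-0.01, 0.38, 0.07]}])

```text
time: 1.65
position: [451.5, -25.9, 396.9]
eef_rot: [-0.03, 0.97, 0.193, 0.146]
wrist_force: [0.0, 0.3, 0.4]
finger_gap: 91.8
finger_force: 0.0
```

```bash
python3 go.py 450 267 300 .3675 .6
```

```text
t 1.65 pos [451.5 -25.9 396.9] F [0.  0.3 0.4] gap 91.8 j [ 0.53 -0.17 -0.38  1.96 -0.24  1.09 -0.94]
dist 308.5 translation [0.1288, -0.4517, 0.2092] rot [-0.0155, 0.3831, 0.0293]
```

Request:
play_rows(rows=[{"translation": [0.13, -0.45, 0.21], "rot": [0, 0.1, 0]}, {"translation": [0.13, -0.45, 0.21], "rot": [0, 0.2, 0.01]}, {"translation": [0.13, -0.45, 0.21], "rot": [-0.01, 0.3, 0.02]}, {"translation": [0.13, -0.45, 0.21], "rot": [-0.015, 0.38, 0.03]}, {"translation": [0.13, -0.45, 0.21], "rot": [-0.015, 0.38, 0.03]}])

```text
time: 2.15
position: [449.3, 209.8, 315.8]
eef_rot: [-0.053, 0.94, 0.175, 0.288]
wrist_force: [1.2, -0.9, 0.0]
finger_gap: 92.1
finger_force: 0.0
```

```bash
python3 go.py 450 267 290 .3675 .6
```

```text
t 2.15 pos [449.3 209.8 315.8] F [ 1.2 -0.9  0. ] gap 92.1 j [ 0.46 -0.24 -0.87  2.23 -0.3   0.49 -1.42]
dist 62.8 translation [0.0053, -0.0886, 0.0554] rot [0.002, 0.0061, 0.0015]
```

```bash
python3 go.py 470 280 230 .3675 .6
```

```text
t 2.15 pos [449.3 209.8 315.8] F [ 1.2 -0.9  0. ] gap 92.1 j [ 0.46 -0.24 -0.87  2.23 -0.3   0.49 -1.42]
dist 112.8 translation [-0.0186, -0.0971, 0.16] rot [0.002, 0.0061, 0.0015]
```

Request:
play_rows(rows=[{"translation": [-0.01, -0.05, 0.08], "rot": [0, 0, 0]}, {"translation": [-0.0186, -0.097, 0.16], "rot": [0, 0.006, 0]}, {"translation": [-0.0186, -0.097, 0.16], "rot": [0, 0.006, 0]}, {"translation": [-0.0186, -0.097, 0.16], "rot": [0, 0.006, 0]}, {"translation": [-0.0186, -0.097, 0.16], "rot": [0, 0.006, 0]}])

```text
time: 2.65
position: [456.1, 267.4, 249.4]
eef_rot: [-0.057, 0.939, 0.174, 0.292]
wrist_force: [2.5, 39.7, -24.6]
finger_gap: 91.8
finger_force: 0.0
```

```bash
python3 wr.py w2;python3 go.py 470 280 230 .3675 .6
```

```text
[456.1 267.4 249.4] [[0.0, 0.954, 0.299, 86.574], [1.0, -0.001, 0.0, -0.521], [0.0, 0.299, -0.954, -170.497], [0.0, 0.0, 0.0, 1.0]] 337.3729062641707 258.9413227822431 188.22114517261534 1.7585116086796557
['img', 'z_map', 'fx', 'fy', 'cx', 'cy', 'tool_from_camera']
t 2.7 pos [458.6 263.  250.1] F [ 2.7 -7.3  1.4] gap 92.0 j [ 1.15 -0.31 -1.57  2.25 -0.7   0.35 -1.13]
dist 28.7 translation [0.0037, -0.0196, 0.0434] rot [-0.001, -0.0085, -0.0142]
```

View pics/w2.png

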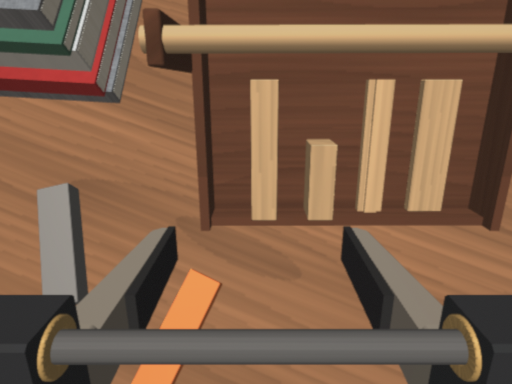

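The wrist view shows the rail at about (264,150), from its foot at (264,220) to the far end at (264,80). The stub is at (321,180), then the lath and the slat, with the handle across the top at row 38. The arm has folded onto joint limits (j2, j3) near the shoulder singularity, so I'll identify its kinematics to plan a better posture.

```bash
cat > fit.py <<'E'
from h import *;from workcell import bot;from scipy.optimize import least_squares;import itertools
s=bot.get_state()
D=[([1.07599828,.46838376,-.01159074,1.60361127,.00599905,1.07139783,-.05630107],[283.457,-584.294,213.64],[-8.439e-4,.9746,.223945,-2.6e-4]),
([.82,.16,-.12,1.88,.02,1.1,-.43],[356.8,-351.4,275.6],[0,.975,.224,0]),
([.62,.21,-.22,1.61,.05,1.32,-.71],[492.,-270.5,370],[.001,.974,.227,.002]),
([.53,-.17,-.38,1.96,-.24,1.09,-.94],[451.5,-25.9,396.9],[-.03,.97,.193,.146]),
([.46,-.24,-.87,2.23,-.3,.49,-1.42],[449.3,209.8,315.8],[-.053,.94,.175,.288]),
(s["joint_positions"],s["position"],s["eef_rot"])]
Z=lambda a:R.from_euler("z",a).as_matrix()
Y=lambda a:R.from_euler("y",a).as_matrix()
def fk(q,p,sg):
    d1,d3,a3,d5,a5,a6,d7,o1,o7=p; M=Z(sg[0]*q[0]+o1);x=np.array([0,0,d1])
    M=M@Y(q[1])@Z(sg[1]*q[2]);x=x+M@[a3,0,d3]
    M=M@Y(q[3]);x=x+M@[-a3+a5,0,0];M=M@Z(sg[2]*q[4]);x=x+M@[0,0,d5]
    M=M@Y(q[5]);x=x+M@[a6,0,0];M=M@Z(sg[3]*q[6]+o7);return x+M@[0,0,d7],M
def res(p,sg):
    r=[]
    for q,x,e in D:
        X,M=fk(np.asarray(q),p,sg);r+=list((X-x)/1000);r+=list(R.from_matrix(M.T@rot(np.array(e)).as_matrix()).as_rotvec()*.3)
    return r
if __name__=="__main__":
    best=[]
    for sg in itertools.product([1,-1],repeat=4):
      for o7 in(0,1.57,3.14,-1.57):
        f=least_squares(res,[330,350,0,350,0,50,250,0,o7],args=(sg,),x_scale=[100]*7+[1]*2);best.append((f.cost,sg,f.x))
    best.sort(key=lambda b:b[0])
    for b in best[:3]:print(b[0],b[1],b[2].round(3).tolist())
    print(np.round(np.reshape(res(best[0][2],best[0][1]),(-1,6)),3)); print(s["joint_positions"].round(3),s["position"])
E
python3 fit.py
```

```text
0.0003200744884798834 (-1, -1, -1, -1) [255.565, 538.328, 24.542, 453.189, 32.059, 10.187, 290.647, -0.054, -4.759]
0.00032007448848003685 (-1, -1, -1, -1) [255.565, 538.328, 24.542, 453.189, 32.058, 10.187, 290.647, -0.054, 1.524]
0.0003200744884801603 (-1, -1, -1, -1) [255.565, 538.328, 24.542, 453.189, 32.059, 10.187, 290.647, -0.054, 1.524]
[[-0.002  0.    -0.004 -0.    -0.    -0.002]
 [ 0.004  0.004  0.006  0.001 -0.001 -0.003]
 [ 0.004  0.004 -0.     0.001  0.     0.001]
 [-0.004  0.004  0.002  0.006  0.     0.001]
 [-0.008  0.005 -0.002  0.008  0.001  0.003]
 [ 0.011 -0.007 -0.002  0.009  0.     0.001]]
[ 1.146 -0.307 -1.565  2.25  -0.705  0.348 -1.127] [458.58799119 263.01717718 250.06132798]
```

```bash
cat > kin.py <<'E'
from fit import *
P=[255.565,538.328,24.542,453.189,32.059,10.187,290.647,-.0,1.5708];SG=(-1,)*4
P=[255.565,538.328,24.542,453.189,32.059,10.187,290.647,-.054,1.524]
lo=np.array([-2.53,-.31,-1.57,.28,-1.29,.15,-2.92]);hi=np.array([2.53,2.02,1.55,2.44,4.43,1.84,2.92])
def pose(yaw,tilt):return R.from_euler("ZYX",[yaw,-tilt,0]).as_matrix()@np.diag([1,-1,-1])
def err(q,x,M):
    X,N=fk(q,P,SG);return np.r_[(x-X)/1000,R.from_matrix(M@N.T).as_rotvec()]
def jac(q):
    X,N=fk(q,P,SG);J=np.zeros((6,7))
    for i in range(7):
        dq=np.zeros(7);dq[i]=1e-5;A,B=fk(q+dq,P,SG);J[:,i]=np.r_[(A-X)/1000,R.from_matrix(B@N.T).as_rotvec()]/1e-5
    return J
def ik(x,M,q0,q3=None,w=.01):
    f=least_squares(lambda q:np.r_[err(q,x,M),w*(q-q0)],np.clip(q0,lo+.01,hi-.01),bounds=(lo,hi));return f.x,np.linalg.norm(err(f.x,x,M))
def track(q,wps,verbose=True):  # min-norm following of straight segments
    for x,M in wps:
        X0,N0=fk(q,P,SG);x=np.asarray(x,float);rv=R.from_matrix(N0.T@M).as_rotvec();n=max(4,int(np.linalg.norm(x-X0)/8),int(np.linalg.norm(rv)/.03))
        for k in range(1,n+1):
            t=k/n;e=err(q,X0+(x-X0)*t,N0@R.from_rotvec(rv*t).as_matrix());J=jac(q)
            q=np.clip(q+J.T@np.linalg.solve(J@J.T+1e-5*np.eye(6),e),lo,hi)
        if verbose:print(x,"q",q.round(2),"err",np.linalg.norm(err(q,x,M)).round(4))
    return q
E
python3 - <<'E'
from kin import *
g=np.array([565,315,85.]);M=pose(.3675,.6);n=-M[:,2]
for flip in(0,1):
  Mf=M@np.diag([-1,-1,1]) if flip else M
  for h in(0,100,170):
    for j7 in (-1.5,1.5):
        q,e=ik(g+n*h,Mf,np.array([-.5,.4,0,1.8,0,.6,j7]));print(flip,h,q.round(2),round(e,4))
print("track from now")
q=s["joint_positions"]
D0=pose(.3675,0)
track(q,[(g+n*170,M),(g+n*60,M),(g,M),(g+n*100,M),([500,0,350],pose(0,.2)),([520,-250,200],pose(-.38,0)),([530,-330,60],pose(-.38,0))])
E
```

```text
0 0 [-1.05  0.5   0.56  2.09 -1.29  0.15 -0.57] 0.0371
0 0 [-0.41  0.49 -0.27  2.16  1.93  0.25  2.61] 0.0012
0 100 [-0.72  0.25  0.08  2.2   0.81  0.15 -2.62] 0.0063
0 100 [-0.51  0.28 -0.17  2.26  1.56  0.18  2.92] 0.0204
0 170 [-0.86  0.1   0.2   2.24  0.47  0.25 -2.28] 0.0014
0 170 [ 0.    0.23 -0.79  2.34  1.55  0.34  2.92] 0.0583
1 0 [-0.39  0.49 -0.3   2.15  1.92  0.26 -0.52] 0.0013
1 0 [-0.12  0.56 -0.63  2.15  1.82  0.42 -0.34] 0.0028
1 100 [-0.47  0.26 -0.21  2.22  1.21  0.2   0.14] 0.0008
1 100 [-0.72  0.25  0.07  2.21  0.83  0.15  0.51] 0.0059
1 170 [-0.34  0.11 -0.36  2.24  0.73  0.28  0.61] 0.0018
1 170 [-0.83  0.1   0.17  2.24  0.49  0.25  0.84] 0.0013
track from now
[475.42012666 280.51265825 225.30705453] q [ 1.29 -0.3  -1.57  2.25 -0.78  0.3  -1.07] err 0.2159
[533.38357412 302.82799703 134.52013689] q [ 1.48 -0.18 -1.57  2.44 -1.29  0.15 -0.39] err 0.395
[565. 315.  85.] q [-0.81  0.47  0.24  2.13 -0.15  0.15 -1.67] err 0.201
[512.30595686 294.71332838 167.53356149] q [-1.03  0.28  0.46  2.21 -0.08  0.15 -1.75] err 0.0594
[500.   0. 350.] q [-0.77  0.01  0.72  1.9  -0.01  1.03 -1.61] err 0.0001
[ 520. -250.  200.] q [-0.22  0.48  0.82  1.8  -0.4   1.04 -1.19] err 0.0001
[ 530. -330.   60.] q [ 0.02  0.71  0.69  1.78 -0.58  0.86 -0.96] err 0.0001
```

```bash
cat > srch.py <<'E'
from kin import *
import kin,sys
from multiprocessing import Pool
g=np.array([565,315,85.]);n=-pose(.3675,.6)[:,2];ex=pose(.3675,.6)[:,0]
def follow(q,x,M,step=15):
    X0,N0=fk(q,P,SG);x=np.asarray(x,float);rv=R.from_matrix(N0.T@M).as_rotvec();k_=max(3,int(np.linalg.norm(x-X0)/step),int(np.linalg.norm(rv)/.06))
    mar=9;out=[]
    for k in range(1,k_+1):
        t=k/k_;e=err(q,X0+(x-X0)*t,N0@R.from_rotvec(rv*t).as_matrix());J=jac(q)
        dq=J.T@np.linalg.solve(J@J.T+1e-5*np.eye(6),e);q=np.clip(q+dq,lo,hi)
        mar=min(mar,(np.minimum(q-lo,hi-q)).min(),0.3-np.abs(dq).max());
    return q,mar,np.linalg.norm(err(q,x,M))
def run(a,q0,verbose=False):
    w1,w2,tilt,flip=a
    yf=np.pi if flip else 0
    def po(yaw,t): M=pose(yaw,t);return M@np.diag([-1,-1,1]) if flip else M
    a_=-po(.3675,tilt)[:,2]
    wps=[(w1[:3],po(w1[3],w1[4])),(w2[:3],po(w2[3],w2[4])),(g+a_*150,po(.3675,tilt)),(g,po(.3675,tilt)),(g+n*110,po(.3675,tilt)),
     ([540,120,300],po(.1,tilt/2-.3)),([530,-150,230],po(-.38,tilt-.6)),([540,-320,100],po(-.383,tilt-.6)),([527,-347,45],po(-.383,tilt-.6))]
    ms=[];q=q0
    for i,(x,M) in enumerate(wps):
        q,m,e=follow(q,x,M);ms.append(m if e<.005 else m-e*3)
        if verbose:print(np.round(x),q.round(2),round(m,2),round(e,4))
    return min(ms[1:])+.2*min(ms[0],.0)
def samp(r):
    f=r.random()<.5
    w=lambda:np.r_[r.uniform(450,620),r.uniform(-250,250),r.uniform(270,420),r.uniform(-.6,.6),r.uniform(-.2,.5)]
    return (w(),w(),r.uniform(.25,.6),f)
def job(seed):
    r=np.random.default_rng(seed);q0=np.load("q0.npy");b=max(((run(a,q0),i,a) for i,a in enumerate(samp(r) for _ in range(int(sys.argv[1])))),key=lambda t:t[0]);return b
if __name__=="__main__":
    np.save("q0.npy",s["joint_positions"]);import os,time
    with Pool() as p:B=sorted(p.map(job,range(32)),key=lambda b:-b[0])
    print(os.cpu_count())
    for b in B[:5]:print(round(b[0],3),[np.round(v,2).tolist() for v in b[2]])
    run(B[0][2],np.load("q0.npy"),True)
E
time OMP_NUM_THREADS=1 timeout 400 python3 srch.py 12
```

```text
4Traceback (most recent call last):
  File "srch.py", line 35, in <module>
    for b in B[:5]:print(round(b[0],3),[np.round(v,2).tolist() for v in b[2]])
                                        ~~~~~~~~^^^^^
    return _wrapfunc(a, 'round', decimals=decimals, out=out)
    return _wrapit(obj, method, *args, **kwds)
    result = getattr(arr, method)(*args, **kwds)
numpy._core._exceptions._UFuncOutputCastingError: Cannot cast ufunc 'multiply' output from dtype('float64') to dtype('bool') with casting rule 'same_kind'

real	0m33.744s
user	1m58.499s
sys	0m0.144s
```

```bash
sed -i 's/np.round(v,2).tolist() for v in b\[2\]/np.round(v*1.0,2).tolist() for v in b[2]/' srch.py; time OMP_NUM_THREADS=1 timeout 500 python3 srch.py 60
```

```text
4
0.25 [[570.15, -79.18, 393.6, -0.32, 0.41], [535.87, 112.67, 350.25, -0.22, 0.15], 0.27, 1.0]
0.25 [[516.81, -73.2, 392.73, -0.57, -0.05], [613.79, 28.17, 342.03, 0.19, -0.06], 0.27, 1.0]
0.249 [[590.67, -178.79, 378.23, -0.07, 0.15], [536.39, -166.39, 279.57, 0.17, -0.13], 0.27, 1.0]
0.249 [[530.52, -159.18, 389.85, 0.14, -0.0], [615.43, -77.36, 370.69, 0.28, -0.01], 0.25, 1.0]
0.249 [[496.09, -163.52, 279.46, -0.04, -0.05], [575.59, 211.26, 310.95, 0.09, 0.15], 0.28, 1.0]
[570. -79. 394.] [ 1.2   0.06 -1.22  1.82  0.21  0.91  1.15] 0.02 0.0004
[536. 113. 350.] [ 0.71  0.28 -1.23  1.76  0.38  1.19  0.74] 0.26 0.0008
[528. 301. 230.] [ 0.28  0.5  -1.17  1.89  0.73  0.9   0.74] 0.27 0.0005
[565. 315.  85.] [ 0.06  0.7  -0.91  1.91  1.    0.72  0.53] 0.27 0.0007
[507. 293. 176.] [ 0.23  0.52 -1.1   1.99  0.81  0.79  0.64] 0.27 0.0009
[540 120 300] [ 0.54  0.56 -1.18  1.63  0.44  1.46  0.96] 0.25 0.0008
[ 530 -150  230] [ 0.89  0.66 -1.    1.62  0.41  1.48  1.  ] 0.27 0.0002
[ 540 -320  100] [ 0.98  0.89 -0.87  1.5   0.6   1.41  1.19] 0.28 0.0003
[ 527 -347   45] [ 1.    0.95 -0.83  1.51  0.66  1.34  1.21] 0.28 0.0003
real	2m34.986s
user	9m11.894s
sys	0m0.297s
```

Run:
```python
import sys;sys.argv=["x","1"]
from srch import *
q0=np.load("q0.npy")
C=[([570.15,-79.18,393.6,-.32,.41],[535.87,112.67,350.25,-.22,.15]),([516.81,-73.2,392.73,-.57,-.05],[613.79,28.17,342.03,.19,-.06]),([496.09,-163.52,279.46,-.04,-.05],[575.59,211.26,310.95,.09,.15]),([520,-80,390,.1,.2],[550,110,350,.1,.15])]
for c in C:print([round(run((np.array(c[0]),np.array(c[1]),t,True),q0),3) for t in(.35,.4,.45)])
run((np.array(C[3][0]),np.array(C[3][1]),.4,True),q0,True)
```

```text
[np.float64(0.235), np.float64(0.219), np.float64(0.197)]
[np.float64(0.234), np.float64(0.218), np.float64(0.195)]
[np.float64(0.234), np.float64(0.218), np.float64(0.195)]
[np.float64(0.231), np.float64(0.214), np.float64(0.189)]
[520. -80. 390.] [ 0.91  0.05 -0.81  1.78 -0.02  1.14  1.79] 0.02 0.0004
[550. 110. 350.] [ 0.54  0.22 -0.95  1.75  0.23  1.13  1.21] 0.25 0.0003
[510. 294. 223.] [ 0.13  0.3  -0.89  2.03  0.61  0.61  0.8 ] 0.25 0.0017
[565. 315.  85.] [-0.16  0.55 -0.57  2.01  1.    0.43  0.46] 0.25 0.0008
[507. 293. 176.] [ 0.03  0.35 -0.79  2.09  0.74  0.52  0.66] 0.26 0.001
[540 120 300] [ 0.42  0.4  -0.92  1.67  0.3   1.33  1.12] 0.21 0.0008
[ 530 -150  230] [ 0.76  0.48 -0.72  1.7   0.27  1.28  1.16] 0.28 0.0002
[ 540 -320  100] [ 0.86  0.73 -0.6   1.6   0.42  1.16  1.33] 0.28 0.0003
[ 527 -347   45] [ 0.88  0.79 -0.56  1.61  0.47  1.09  1.34] 0.28 0.0002
```

```bash
cat > go.py <<'E'
# go.py x y z yaw tilt flip : how far to go, in move units; fraction of the way that fits one call
import sys;from h import *;from workcell import bot
a=[float(v) for v in sys.argv[1:7]]
M=R.from_euler("ZYX",[a[3],-a[4],0]).as_matrix()@np.diag([1,-1,-1])
if len(a)>5 and a[5]: M=M@np.diag([-1,-1,1])
s=bot.get_state();C=rot(s["eef_rot"]).as_matrix()
d=C.T@(np.array(a[:3])-s["position"]);r=R.from_matrix(C.T@M).as_rotvec()
f=min(1,240/max(np.linalg.norm(d),1e-9),.7/max(np.linalg.norm(r),1e-9))
print("t",s["time"],"pos",s["position"].round(1),"F",s["wrist_force"].round(1),"gap",round(s["finger_gap"],1),"j",s["joint_positions"].round(2))
print("dist",np.linalg.norm(d).round(1),"ang",np.linalg.norm(r).round(3),"frac",round(f,2),"tr",(f*d/600).round(4).tolist(),"rot",(f*r/(np.pi/4)).round(4).tolist(),"rows",max(np.linalg.norm(f*d)/50,np.linalg.norm(f*r)/.15).round(1))
E
python3 go.py 520 -80 390 .1 .2 1
```

```text
t 2.7 pos [458.6 263.  250.1] F [ 2.7 -7.3  1.4] gap 92.0 j [ 1.15 -0.31 -1.57  2.25 -0.7   0.35 -1.13]
dist 375.5 ang 2.906 frac 0.24 tr [0.0118, 0.1372, -0.0613] rot [0.1793, -0.0483, -0.8717] rows 4.7
```

Request:
play_rows(rows=[{"translation": [0.002, 0.027, -0.02], "rot": [0.036, -0.01, -0.17]}, {"translation": [0.005, 0.055, -0.04], "rot": [0.07, -0.02, -0.35]}, {"translation": [0.007, 0.08, -0.05], "rot": [0.11, -0.03, -0.52]}, {"translation": [0.009, 0.11, -0.06], "rot": [0.14, -0.04, -0.7]}, {"translation": [0.012, 0.137, -0.065], "rot": [0.18, -0.048, -0.87]}])

```text
time: 3.2
position: [470.2, 184.7, 285.6]
eef_rot: [-0.016, 0.823, 0.503, 0.263]
wrist_force: [0.7, -0.3, 0.3]
finger_gap: 91.7
finger_force: 0.0
```

```bash
python3 go.py 520 -80 390 .1 .2 1
```

```text
t 3.2 pos [470.2 184.7 285.6] F [ 0.7 -0.3  0.3] gap 91.7 j [ 0.72 -0.1  -0.97  2.2  -0.5   0.54 -0.38]
dist 288.8 ang 2.188 frac 0.32 tr [-0.0812, 0.1051, -0.078] rot [0.1785, -0.0491, -0.8718] rows 4.7
```

Tracks well and is leaving the limits.

Request:
play_rows(rows=[{"translation": [-0.016, 0.021, -0.016], "rot": [0.036, -0.01, -0.17]}, {"translation": [-0.033, 0.042, -0.031], "rot": [0.07, -0.02, -0.35]}, {"translation": [-0.05, 0.063, -0.047], "rot": [0.11, -0.03, -0.52]}, {"translation": [-0.065, 0.084, -0.062], "rot": [0.14, -0.04, -0.7]}, {"translation": [-0.081, 0.105, -0.078], "rot": [0.18, -0.049, -0.87]}])

```text
time: 3.7
position: [485.5, 99.8, 318.9]
eef_rot: [0.026, 0.609, 0.767, 0.202]
wrist_force: [-0.4, 1.0, 0.3]
finger_gap: 91.4
finger_force: 0.0
```

```bash
python3 go.py 540 50 370 .1 .2 1
```

```text
t 3.7 pos [485.5  99.8 318.9] F [-0.4  1.   0.3] gap 91.4 j [ 0.72 -0.04 -0.78  2.05 -0.39  0.84  0.38]
dist 89.8 ang 1.49 frac 0.47 tr [-0.0395, 0.0462, -0.0354] rot [0.1776, -0.0499, -0.872] rows 4.7
```

Request:
play_rows(rows=[{"translation": [-0.008, 0.009, -0.007], "rot": [0.036, -0.01, -0.17]}, {"translation": [-0.016, 0.018, -0.014], "rot": [0.07, -0.02, -0.35]}, {"translation": [-0.024, 0.027, -0.021], "rot": [0.11, -0.03, -0.52]}, {"translation": [-0.032, 0.037, -0.028], "rot": [0.14, -0.04, -0.7]}, {"translation": [-0.04, 0.046, -0.035], "rot": [0.18, -0.05, -0.87]}])

```text
time: 4.2
position: [511.5, 76.1, 342.5]
eef_rot: [0.064, 0.321, 0.937, 0.117]
wrist_force: [-0.5, 0.0, 0.5]
finger_gap: 91.7
finger_force: 0.0
```

```bash
python3 go.py 550 100 350 .2 .2 1
```

```text
t 4.2 pos [511.5  76.1 342.5] F [-0.5  0.   0.5] gap 91.7 j [ 0.67  0.06 -0.8   1.88 -0.12  1.    0.84]
dist 45.9 ang 0.885 frac 0.79 tr [-0.0209, 0.0566, 0.006] rot [0.1409, -0.0302, -0.8795] rows 4.7
```

Request:
play_rows(rows=[{"translation": [-0.004, 0.011, 0.001], "rot": [0.028, -0.006, -0.17]}, {"translation": [-0.008, 0.022, 0.002], "rot": [0.056, -0.012, -0.35]}, {"translation": [-0.012, 0.034, 0.004], "rot": [0.085, -0.018, -0.52]}, {"translation": [-0.016, 0.045, 0.005], "rot": [0.11, -0.024, -0.7]}, {"translation": [-0.021, 0.057, 0.006], "rot": [0.14, -0.03, -0.88]}])

```text
time: 4.7
position: [542.5, 95.4, 348.5]
eef_rot: [0.094, -0.011, 0.995, 0.033]
wrist_force: [0.4, -1.4, -0.3]
finger_gap: 91.7
finger_force: 0.0
```

```bash
python3 go.py 510 290 260 .3675 .4 1
python3 - <<'E'
import sys;sys.argv=["x","1"]
from srch import *
from workcell import bot
q=bot.get_state()["joint_positions"];F=np.diag([-1,-1,1.])
for x,y,t in [([510,290,260],.3675,.4),([565,315,85],.3675,.4),([507,293,176],.3675,.4),([540,120,300],.1,-.1),([530,-150,230],-.38,-.2),([527,-347,45],-.383,-.2)]:
    q,m,e=follow(q,x,pose(y,t)@F);print(x,q.round(2),round(m,2),round(e,4))
E
```

```text
t 4.7 pos [542.5  95.4 348.5] F [ 0.4 -1.4 -0.3] gap 91.7 j [ 0.58  0.17 -0.88  1.78  0.13  1.05  1.26]
dist 216.3 ang 0.399 frac 1 tr [0.076, 0.3156, 0.1567] rot [-0.0478, -0.252, -0.438] rows 4.3
[510, 290, 260] [ 0.19  0.24 -0.92  1.99  0.48  0.67  0.93] 0.26 0.0012
[565, 315, 85] [-0.18  0.54 -0.54  2.01  0.97  0.42  0.48] 0.25 0.0009
[507, 293, 176] [ 0.01  0.34 -0.76  2.08  0.72  0.51  0.68] 0.26 0.001
[540, 120, 300] [ 0.4   0.39 -0.88  1.67  0.28  1.32  1.13] 0.21 0.0007
[530, -150, 230] [ 0.73  0.47 -0.68  1.7   0.25  1.28  1.18] 0.28 0.0002
[527, -347, 45] [ 0.86  0.78 -0.53  1.61  0.44  1.08  1.36] 0.28 0.0003
```

Request:
play_rows(rows=[{"translation": [0.015, 0.063, 0.031], "rot": [-0.01, -0.05, -0.09]}, {"translation": [0.03, 0.126, 0.063], "rot": [-0.02, -0.1, -0.17]}, {"translation": [0.045, 0.19, 0.094], "rot": [-0.03, -0.15, -0.26]}, {"translation": [0.06, 0.252, 0.125], "rot": [-0.04, -0.2, -0.35]}, {"translation": [0.076, 0.316, 0.157], "rot": [-0.048, -0.252, -0.438]}], gripper=0.04)

```text
time: 5.2
position: [510.8, 292.1, 260.6]
eef_rot: [0.197, -0.178, 0.963, 0.037]
wrist_force: [1.2, -1.2, 0.6]
finger_gap: 54.0
finger_force: 0.0
```

Request:
play_rows(rows=[{"translation": [0, 0, 0], "rot": [0, 0, 0]}, {"translation": [0, 0, 0], "rot": [0, 0, 0]}, {"translation": [0, 0, 0], "rot": [0, 0, 0]}])

```text
time: 5.5
position: [511.9, 290.9, 262.0]
eef_rot: [0.196, -0.176, 0.964, 0.038]
wrist_force: [0.2, -0.9, 0.9]
finger_gap: 48.0
finger_force: 0.0
```

```bash
python3 wr.py w3; python3 go.py 510 290 260 .3675 .4 1
```

```text
[511.9 290.9 262. ] [[0.001, 0.955, 0.298, 83.44], [1.0, -0.0, -0.0, 0.527], [-0.0, 0.298, -0.955, -170.817], [0.0, 0.0, 0.0, 1.0]] 337.3729062641707 258.9413227822431 188.22114517261534 0.02127375749396786
['img', 'z_map', 'fx', 'fy', 'cx', 'cy', 'tool_from_camera']
t 5.55 pos [512.2 290.7 262.3] F [ 0.  -0.5 -0.3] gap 47.4 j [ 0.19  0.24 -0.92  1.98  0.51  0.68  0.91]
dist 3.3 ang 0.008 frac 1 tr [0.005, 0.0003, 0.002] rot [0.0008, 0.0038, -0.0098] rows 0.1
```

View pics/w3.png

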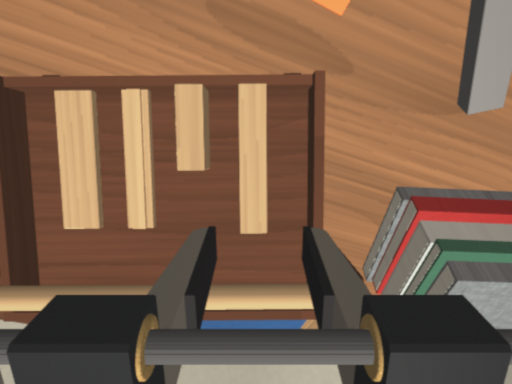

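The still wrist view shows the whole rail at columns 239–267, with its foot at row 83 and its far end at row 233. The stub is at (191,125), the lath at (138,160) and the slat at (78,160). I'll measure the rail from this picture.

```bash
cat > m3.py <<'E'
from h import *
d=np.load("w3.npz");T=d["T"];img=d["img"];hsv=cv2.cvtColor(img,cv2.COLOR_RGB2HSV);P=cloud(d,T)
m=np.zeros(img.shape[:2],np.uint8);m[70:240,228:280]=1
wood=((hsv[...,2]>150)&(hsv[...,1]<150)&(m>0)).astype(np.uint8)
W=cv2.connectedComponents(wood,connectivity=4)[1];W=W==W[150,253]
print("px",W.sum(),"row 150",hsv[150,234:272,2].tolist())
# floor plane from depth on dark pixels
fm=np.zeros_like(m);cv2.fillPoly(fm,[np.array([(215,95),(235,95),(235,220),(160,220),(165,180),(215,180)])],1);cv2.fillPoly(fm,[np.array([(273,95),(300,95),(305,220),(275,220)])],1)
Q=P[(fm>0)&(hsv[...,2]<120)];c=Q.mean(0);n=np.linalg.svd(Q-c)[2][2];n*=np.sign(n[2]);print("floor normal",n,"tilt",np.arccos(n[2]),"yaw",np.arctan2(-n[1],-n[0]),"resid",((Q-c)@n).std())
hh=(P[W]-c)@n;print("top height",np.median(hh))
# nominal slope .6, yaw from rail edges
yaw=.3675
for _ in range(4):
    ex=np.array([np.cos(.6)*np.cos(yaw),np.cos(.6)*np.sin(yaw),np.sin(.6)]);nn=np.array([-np.sin(.6)*np.cos(yaw),-np.sin(.6)*np.sin(yaw),np.cos(.6)]);ey=np.cross(nn,ex)
    c0=np.median(Q@nn);ys,xs=np.nonzero(W);p=cast(d,np.c_[xs,ys],nn,c0+40,T);uv=np.c_[p@ex,p@ey]
    r=cv2.minAreaRect(uv.astype(np.float32));bp=cv2.boxPoints(r);
    # rows: centreline direction
    u=uv[:,0];b=np.arange(u.min()+15,u.max()-15,5);cl=np.array([[k,(uv[abs(u-k)<3][:,1].max()+uv[abs(u-k)<3][:,1].min())/2] for k in b]);sl=np.polyfit(cl[:,0],cl[:,1],1)
    yaw+=sl[0]
lo,hi=np.percentile(uv,.7,0),np.percentile(uv,99.3,0)
print("yaw",yaw,"size",hi-lo,r[1],"c0",c0)
mid=(lo+hi)/2;C=mid[0]*ex+mid[1]*ey
print("rail mid foot-level",(C+c0*nn).round(1),"centre",(C+(c0+20)*nn).round(1),"floor mid",((lo[0]+115)*ex+(mid[1]-96)*ey+c0*nn).round(1))
np.savez("rail.npz",mid=C+c0*nn,ex=ex,ey=ey,n=nn,yaw=yaw)
E
python3 m3.py
```

```text
px 4236 row 150 [108, 107, 107, 109, 124, 181, 217, 221, 219, 219, 221, 222, 222, 222, 221, 220, 218, 218, 218, 217, 216, 214, 211, 211, 215, 219, 221, 221, 222, 223, 223, 216, 169, 116, 107, 106, 107, 106]
floor normal [-0.50755193 -0.20401029  0.83712056] tilt 0.5787983815625803 yaw 0.38218592928775 resid 23.850842591318724
top height 38.11916723085291
yaw 0.3669153094195639 size [147.24374421  27.48469056] (27.66291618347168, 149.177490234375) c0 -306.4282262661791
rail mid foot-level [584.4 312.7  78.6] centre [573.8 308.6  95.1] floor mid [650.7 235.3 102. ]
```

```bash
python3 go.py 538.5 295.1 176.7 .367 .4 1
```

```text
t 5.55 pos [512.2 290.7 262.3] F [ 0.  -0.5 -0.3] gap 47.4 j [ 0.19  0.24 -0.92  1.98  0.51  0.68  0.91]
dist 89.6 ang 0.008 frac 1 tr [0.0158, -0.0091, 0.1483] rot [0.0011, 0.0038, -0.0092] rows 1.8
```

Request:
play_rows(rows=[{"translation": [0.005, -0.003, 0.04], "rot": [0, 0, -0.004]}, {"translation": [0.01, -0.006, 0.08], "rot": [0, 0.003, -0.007]}, {"translation": [0.014, -0.009, 0.12], "rot": [0, 0.004, -0.009]}, {"translation": [0.016, -0.009, 0.148], "rot": [0, 0.004, -0.009]}, {"translation": [0.016, -0.009, 0.148], "rot": [0, 0.004, -0.009]}])

```text
time: 6.05
position: [537.8, 294.6, 174.7]
eef_rot: [0.193, -0.179, 0.964, 0.036]
wrist_force: [0.0, -0.5, 0.5]
finger_gap: 47.9
finger_force: 0.0
```

```bash
python3 go.py 574.8 309.1 84.6 .367 .4 1
```

```text
t 6.05 pos [537.8 294.6 174.7] F [ 0.  -0.5  0.5] gap 47.9 j [ 0.03  0.4  -0.76  2.01  0.75  0.56  0.71]
dist 98.5 ang 0.004 frac 1 tr [-0.0032, 0.0003, 0.1641] rot [0.0013, -0.0047, -0.0007] rows 2.0
```

Request:
play_rows(rows=[{"translation": [-0.001, 0, 0.04], "rot": [0, 0, 0]}, {"translation": [-0.002, 0, 0.08], "rot": [0, 0, 0]}, {"translation": [-0.003, 0, 0.12], "rot": [0, -0.003, 0]}, {"translation": [-0.003, 0, 0.145], "rot": [0, -0.005, 0]}, {"translation": [-0.003, 0, 0.145], "rot": [0, -0.005, 0]}])

```text
time: 6.55
position: [570.8, 308.9, 96.5]
eef_rot: [0.196, -0.179, 0.963, 0.037]
wrist_force: [-0.4, -0.0, 0.2]
finger_gap: 47.7
finger_force: 0.0
```

```bash
python3 go.py 574.8 309.1 84.6 .367 .4 1
```

```text
t 6.55 pos [570.8 308.9  96.5] F [-0.4 -0.   0.2] gap 47.7 j [-0.12  0.54 -0.59  1.99  0.97  0.45  0.51]
dist 12.6 ang 0.003 frac 1 tr [0.0019, -0.0021, 0.0208] rot [0.0023, 0.0029, 0.0011] rows 0.3
```

Finish the last 11 mm, then close.

Request:
play_rows(rows=[{"translation": [0.001, -0.001, 0.01], "rot": [0, 0, 0]}, {"translation": [0.002, -0.002, 0.019], "rot": [0, 0, 0]}, {"translation": [0.002, -0.002, 0.019], "rot": [0, 0, 0]}])

```text
time: 6.85
position: [573.9, 309.9, 86.5]
eef_rot: [0.197, -0.18, 0.963, 0.038]
wrist_force: [0.0, 0.1, -0.9]
finger_gap: 47.7
finger_force: 0.0
```

Request:
play_rows(rows=[{"translation": [0, 0, 0], "rot": [0, 0, 0]}, {"translation": [0, 0, 0], "rot": [0, 0, 0]}, {"translation": [0, 0, 0], "rot": [0, 0, 0]}, {"translation": [0, 0, 0], "rot": [0, 0, 0]}, {"translation": [0, 0, 0], "rot": [0, 0, 0]}], gripper=-0.5, grip_force=25)

```text
time: 7.35
position: [574.0, 310.2, 86.7]
eef_rot: [0.197, -0.18, 0.963, 0.038]
wrist_force: [-1.3, -2.5, 4.3]
finger_gap: 28.0
finger_force: 24.9
```

```bash
python3 go.py 574.8 309.1 84.6 .367 .4 1;python3 wr.py w4
```

```text
t 7.35 pos [574.  310.2  86.7] F [-1.3 -2.5  4.3] gap 28.0 j [-0.14  0.56 -0.56  1.99  1.    0.44  0.49]
dist 2.5 ang 0.006 frac 1 tr [0.0009, -0.0023, 0.0034] rot [0.0033, 0.0053, 0.0035] rows 0.1
[574.  310.2  86.7] [[0.001, 0.955, 0.298, 83.434], [1.0, -0.0, -0.0, 0.515], [-0.0, 0.298, -0.955, -170.813], [0.0, 0.0, 0.0, 1.0]] 337.3729062641707 258.9413227822431 188.22114517261534 0.0009887427649487336
['img', 'z_map', 'fx', 'fy', 'cx', 'cy', 'tool_from_camera']
```

View pics/w4.png

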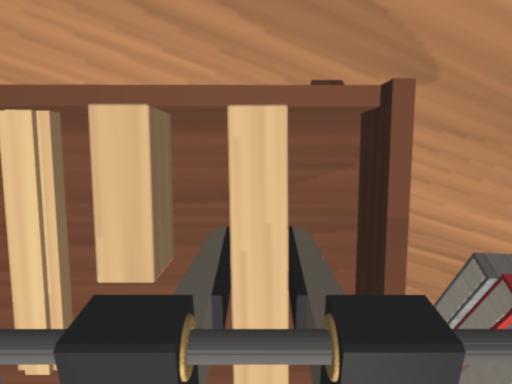

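Gripped: the gap is 28 mm, and the picture shows the rail centred between the fingers at columns 229–288 with its foot at row 106. I'll lift square to the floor.

Request:
play_rows(rows=[{"translation": [0.003, 0, -0.015], "rot": [0, 0, 0]}, {"translation": [0.01, 0, -0.05], "rot": [0, 0, 0]}, {"translation": [0.019, 0, -0.095], "rot": [0, 0, 0]}, {"translation": [0.028, 0, -0.14], "rot": [0, 0, 0]}, {"translation": [0.036, 0, -0.18], "rot": [0, 0, 0]}], grip_force=30)

```text
time: 7.9
position: [513.7, 287.7, 177.4]
eef_rot: [0.196, -0.181, 0.963, 0.038]
wrist_force: [0.5, -0.2, -0.6]
finger_gap: 27.7
finger_force: 30.0
```

```bash
python3 go.py 500 210 260 .2 .1 1
python3 - <<'E'
import sys;sys.argv=["x","1"]
from srch import *
from workcell import bot
q=bot.get_state()["joint_positions"];F=np.diag([-1,-1,1.])
for x,y,t in [([500,210,260],.2,.1),([500,0,280],-.1,-.2),([490,-200,200],-.38,-.2),([520,-330,60],-.383,-.2)]:
    q,m,e=follow(q,x,pose(y,t)@F);print(x,q.round(2),round(m,2),round(e,4))
E
```

```text
t 7.9 pos [513.7 287.7 177.4] F [ 0.5 -0.2 -0.6] gap 27.7 j [ 0.05  0.35 -0.78  2.07  0.74  0.53  0.7 ]
dist 114.2 ang 0.347 frac 1 tr [0.009, -0.112, -0.1535] rot [0.057, 0.3833, 0.2126] rows 2.3
[500, 210, 260] [ 0.32  0.31 -0.95  1.88  0.33  1.01  1.01] 0.2 0.0024
[500, 0, 280] [ 0.61  0.35 -0.83  1.76  0.21  1.34  1.19] 0.27 0.0004
[490, -200, 200] [ 0.83  0.46 -0.67  1.78  0.27  1.21  1.26] 0.28 0.0003
[520, -330, 60] [ 0.86  0.75 -0.55  1.65  0.43  1.08  1.35] 0.28 0.0003
```

```bash
python3 - <<'E'
import sys;sys.argv=["x","1"]
from srch import *
from workcell import bot
q0=bot.get_state()["joint_positions"];F=np.diag([-1,-1,1.])
for A in ([([465,268,195],.367,.1),([480,100,260],.1,-.1),([490,-200,200],-.38,-.2),([520,-330,60],-.383,-.2)],[([450,263,185],.367,-.1),([480,100,260],.1,-.2),([490,-200,200],-.38,-.2),([520,-330,60],-.383,-.2)]):
  q=q0
  for x,y,t in A:
    q,m,e=follow(q,x,pose(y,t)@F);print(x,q.round(2),round(m,2),round(e,4))
E
python3 go.py 465 268 195 .367 .1 1
```

```text
[465, 268, 195] [ 0.17  0.4  -0.95  1.97  0.45  0.89  0.94] 0.21 0.0025
[480, 100, 260] [ 0.5   0.32 -0.93  1.87  0.24  1.19  1.16] 0.27 0.0005
[490, -200, 200] [ 0.84  0.46 -0.68  1.78  0.28  1.21  1.26] 0.28 0.0003
[520, -330, 60] [ 0.87  0.75 -0.56  1.65  0.44  1.08  1.34] 0.28 0.0003
[450, 263, 185] [ 0.13  0.49 -0.93  1.88  0.41  1.09  0.97] 0.22 0.0014
[480, 100, 260] [ 0.46  0.38 -0.91  1.81  0.25  1.3   1.14] 0.27 0.0004
[490, -200, 200] [ 0.84  0.46 -0.68  1.78  0.28  1.21  1.26] 0.27 0.0003
[520, -330, 60] [ 0.87  0.75 -0.55  1.65  0.44  1.08  1.34] 0.28 0.0003
t 7.9 pos [513.7 287.7 177.4] F [ 0.5 -0.2 -0.6] gap 27.7 j [ 0.05  0.35 -0.78  2.07  0.74  0.53  0.7 ]
dist 55.4 ang 0.302 frac 1 tr [0.0691, -0.001, -0.0612] rot [0.004, 0.3844, 0.0058] rows 2.0
```

Request:
play_rows(rows=[{"translation": [0.023, 0, -0.015], "rot": [0, 0.05, 0]}, {"translation": [0.045, 0, -0.035], "rot": [0, 0.14, 0]}, {"translation": [0.065, -0.001, -0.055], "rot": [0, 0.24, 0.003]}, {"translation": [0.069, -0.001, -0.061], "rot": [0.004, 0.33, 0.006]}, {"translation": [0.069, -0.001, -0.061], "rot": [0.004, 0.384, 0.006]}])

```text
time: 8.4
position: [466.3, 268.3, 195.1]
eef_rot: [0.049, -0.182, 0.982, 0.009]
wrist_force: [0.4, 0.5, -1.3]
finger_gap: 27.6
finger_force: 30.0
```

```bash
python3 go.py 480 100 260 .1 -.1 1
```

```text
t 8.4 pos [466.3 268.3 195.1] F [ 0.4  0.5 -1.3] gap 27.6 j [ 0.15  0.41 -0.92  1.93  0.46  0.91  0.95]
dist 180.9 ang 0.332 frac 1 tr [0.0679, -0.27, -0.1157] rot [0.0007, 0.2529, 0.3395] rows 3.6
```

Request:
play_rows(rows=[{"translation": [0.013, -0.05, -0.025], "rot": [0, 0.05, 0.06]}, {"translation": [0.027, -0.107, -0.05], "rot": [0, 0.1, 0.13]}, {"translation": [0.04, -0.16, -0.075], "rot": [0, 0.15, 0.2]}, {"translation": [0.054, -0.215, -0.1], "rot": [0, 0.2, 0.27]}, {"translation": [0.068, -0.27, -0.116], "rot": [0, 0.253, 0.34]}])

```text
time: 8.9
position: [479.6, 99.2, 260.5]
eef_rot: [-0.05, -0.049, 0.998, -0.002]
wrist_force: [-0.1, -0.9, -1.5]
finger_gap: 27.9
finger_force: 30.0
```

```bash
python3 go.py 480 -130 240 -.2 -.2 1
```

```text
t 8.9 pos [479.6  99.2 260.5] F [-0.1 -0.9 -1.5] gap 27.9 j [ 0.47  0.34 -0.89  1.82  0.25  1.21  1.17]
dist 230.1 ang 0.315 frac 1 tr [0.0334, -0.3803, 0.0373] rot [-0.0554, 0.1273, 0.376] rows 4.6
```

Request:
play_rows(rows=[{"translation": [0.007, -0.076, 0.007], "rot": [-0.01, 0.025, 0.075]}, {"translation": [0.013, -0.152, 0.015], "rot": [-0.02, 0.05, 0.15]}, {"translation": [0.02, -0.228, 0.022], "rot": [-0.03, 0.076, 0.225]}, {"translation": [0.027, -0.304, 0.03], "rot": [-0.045, 0.1, 0.3]}, {"translation": [0.033, -0.38, 0.037], "rot": [-0.055, 0.127, 0.376]}])

```text
time: 9.4
position: [480.2, -130.3, 239.1]
eef_rot: [-0.099, 0.1, 0.99, 0.01]
wrist_force: [1.1, 0.3, -1.2]
finger_gap: 27.8
finger_force: 30.0
```

```bash
python3 go.py 470 -250 240 -.383 -.2 1
```

```text
t 9.4 pos [ 480.2 -130.3  239.1] F [ 1.1  0.3 -1.2] gap 27.8 j [ 0.77  0.4  -0.72  1.77  0.25  1.28  1.33]
dist 120.1 ang 0.182 frac 1 tr [-0.0223, -0.1989, -0.0061] rot [-0.0458, 0.0003, 0.2276] rows 2.4
```

Request:
play_rows(rows=[{"translation": [-0.006, -0.05, -0.002], "rot": [-0.01, 0, 0.06]}, {"translation": [-0.011, -0.1, -0.003], "rot": [-0.023, 0, 0.115]}, {"translation": [-0.017, -0.15, -0.005], "rot": [-0.035, 0, 0.17]}, {"translation": [-0.022, -0.199, -0.006], "rot": [-0.046, 0, 0.228]}, {"translation": [-0.022, -0.199, -0.006], "rot": [-0.046, 0, 0.228]}])

```text
time: 9.9
position: [469.3, -254.0, 239.5]
eef_rot: [-0.098, 0.193, 0.976, 0.018]
wrist_force: [-0.2, -0.0, -1.0]
finger_gap: 27.7
finger_force: 30.0
```

Request:
play_rows(rows=[{"translation": [0, 0, 0], "rot": [0, 0, 0]}, {"translation": [0, 0, 0], "rot": [0, 0, 0]}])

```text
time: 10.1
position: [471.1, -247.6, 240.2]
eef_rot: [-0.097, 0.188, 0.977, 0.019]
wrist_force: [0.2, -0.1, -1.4]
finger_gap: 28.1
finger_force: 30.0
```

```bash
python3 wr.py w5; python3 go.py 470 -250 240 -.383 -.2 1
```

```text
[ 471.1 -247.6  240.2] [[0.001, 0.954, 0.298, 84.742], [1.0, -0.001, 0.0, 1.134], [0.0, 0.298, -0.954, -171.418], [0.0, 0.0, 0.0, 1.0]] 337.3729062641707 258.9413227822431 188.22114517261534 0.009608499923658071
['img', 'z_map', 'fx', 'fy', 'cx', 'cy', 'tool_from_camera']
t 10.15 pos [ 471.2 -247.5  240.3] F [ 0.1  1.4 -1.1] gap 27.8 j [ 0.9   0.44 -0.63  1.69  0.25  1.3   1.38]
dist 2.8 ang 0.004 frac 1 tr [0.0002, -0.0047, 0.0006] rot [-0.0002, 0.0018, 0.0045] rows 0.1
```

View pics/w5.png

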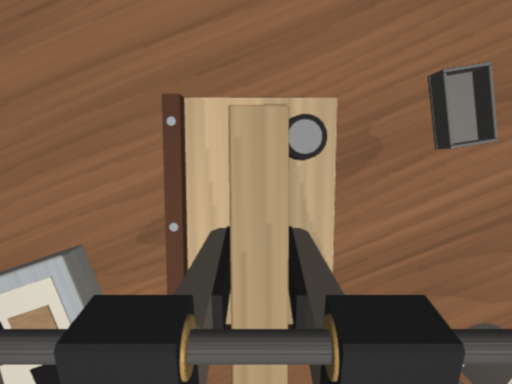

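The view shows the rail held at columns 229–288. The long fence is to its left with its inner edge at column ~185, the board's near edge is at row 97, its free edge at column 336, and the loupe is at (305,137). I'll measure the fence line, the edges and the pitch of the held rail.

```bash
cat > m5.py <<'E'
from h import *
d=np.load("w5.npz");T=d["T"];img=d["img"];hsv=cv2.cvtColor(img,cv2.COLOR_RGB2HSV);P=cloud(d,T)
wood=((hsv[...,1]<135)&(hsv[...,2]>150)&(hsv[...,0]>12));zz=np.array([0,0,1.])
def sub(line,ax,lo_,hi_):  # wood run limits
    v=np.nonzero(line[lo_:hi_])[0]+lo_;return v[0]-.5,v[-1]+.5
L=np.array([(sub(wood[r],0,150,225)[0],r) for r in range(105,215,3)])
Rr=np.array([(sub(wood[r],0,325,350)[1],r) for r in range(110,220,3) if wood[r,325:350].any()])
N=np.array([(c,sub(wood[:,c],0,80,130)[0]) for c in list(range(195,225,3))+list(range(315,330,3))])
l,r,n=[cast(d,q,zz,18.,T)[:,:2] for q in(L,Rr,N)]
x0,v=lf(l);v*=np.sign(v[0]);y=np.arctan2(v[1],v[0]);A=np.array([[np.cos(y),np.sin(y)],[-np.sin(y),np.cos(y)]])
a,b,c=[np.median(q@A.T,0) for q in(l,r,n)];print("yaw",y,"width",b[1]-a[1]);k=A.T@[c[0]+280,a[1]];print("corner",k,"spread",(l@A.T)[:,1].std())
# top faces of held rail
m=np.zeros(img.shape[:2],bool);m[115:300,235:283]=1;Q=P[m];a0=np.median(Q,0);U=np.linalg.svd(Q-a0,full_matrices=False)[2];dx=U[0]*np.sign(U[0][0]);nr=U[2]*np.sign(U[2][2])
print("rail dir",dx,"pitch",np.arcsin(dx[2]),"yaw",np.arctan2(dx[1],dx[0]),"normal",nr)
C=T[:3,:3]@d["tool_from_camera"][:3,:3].T;print("in tool",C.T@dx,C.T@(a0-(T@np.linalg.inv(d["tool_from_camera"]))[:3,3]))
tl=(T@np.linalg.inv(d["tool_from_camera"]))
E=np.array([(c,sub(wood[:,c],0,60,300)[0]) for c in range(238,280,4)])
gr=cv2.cvtColor(img,cv2.COLOR_RGB2GRAY)[90:120,250:270].mean(1);print(np.round(gr).astype(int).tolist())
E
python3 m5.py
```

```text
yaw -0.38008577 width 180.3591213217913
corner [ 591.5641531  -389.62076919] spread 5.5457572581343735
rail dir [ 0.9287025  -0.37030421 -0.0196584 ] pitch -0.0196596681693684 yaw -0.3794135465151708 normal [0.37039656 0.92887301 0.00115077]
in tool [-9.83988823e-01  5.36901799e-04 -1.78229371e-01] [ 29.15863137   0.90082136 -22.723402  ]
[104, 104, 105, 104, 104, 103, 99, 119, 162, 166, 166, 166, 166, 163, 149, 136, 142, 147, 147, 147, 148, 148, 147, 148, 148, 148, 148, 148, 148, 148]
```

```bash
python3 go.py 525.4 -314.5 100 -.381 -.18 1
```

```text
t 10.15 pos [ 471.2 -247.5  240.3] F [ 0.1  1.4 -1.1] gap 27.8 j [ 0.9   0.44 -0.63  1.69  0.25  1.3   1.38]
dist 164.7 ang 0.019 frac 1 tr [-0.1689, -0.0704, 0.2046] rot [0.0003, -0.0237, 0.002] rows 3.3
```

Request:
play_rows(rows=[{"translation": [-0.04, -0.017, 0.03], "rot": [0, 0, 0]}, {"translation": [-0.085, -0.035, 0.075], "rot": [0, -0.01, 0]}, {"translation": [-0.13, -0.054, 0.13], "rot": [0, -0.018, 0]}, {"translation": [-0.169, -0.07, 0.18], "rot": [0, -0.024, 0.002]}, {"translation": [-0.169, -0.07, 0.205], "rot": [0, -0.024, 0.002]}])

```text
time: 10.65
position: [524.6, -316.1, 96.0]
eef_rot: [-0.09, 0.19, 0.978, 0.018]
wrist_force: [-0.5, -0.0, -1.9]
finger_gap: 27.5
finger_force: 30.0
```

Request:
play_rows(rows=[{"translation": [0, 0, 0], "rot": [0, 0, 0]}, {"translation": [0, 0, 0], "rot": [0, 0, 0]}])

```text
time: 10.85
position: [525.5, -314.5, 100.9]
eef_rot: [-0.088, 0.189, 0.978, 0.017]
wrist_force: [0.8, 0.5, -1.1]
finger_gap: 27.5
finger_force: 30.0
```

```bash
python3 go.py 525.4 -314.5 36 -.381 -.18 1
```

```text
t 10.85 pos [ 525.5 -314.5  100.9] F [ 0.8  0.5 -1.1] gap 27.5 j [ 0.85  0.71 -0.54  1.61  0.38  1.12  1.37]
dist 64.9 ang 0.001 frac 1 tr [-0.0191, -0.0001, 0.1065] rot [0.0004, 0.0012, -0.0007] rows 1.3
```

Request:
play_rows(rows=[{"translation": [-0.005, 0, 0.027], "rot": [0, 0, 0]}, {"translation": [-0.01, 0, 0.055], "rot": [0, 0, 0]}, {"translation": [-0.0145, 0, 0.08], "rot": [0, 0, 0]}, {"translation": [-0.017, 0, 0.095], "rot": [0, 0, 0]}, {"translation": [-0.017, 0, 0.095], "rot": [0, 0, 0]}])

```text
time: 11.35
position: [523.5, -315.4, 39.7]
eef_rot: [-0.09, 0.19, 0.978, 0.017]
wrist_force: [0.0, -0.2, -1.4]
finger_gap: 27.7
finger_force: 30.0
```

Request:
play_rows(rows=[{"translation": [-0.0006, 0, 0.0035], "rot": [0, 0, 0]}, {"translation": [-0.0012, 0, 0.007], "rot": [0, 0, 0]}, {"translation": [-0.0012, 0, 0.007], "rot": [0, 0, 0]}])

```text
time: 11.65
position: [524.9, -316.1, 37.7]
eef_rot: [-0.088, 0.19, 0.978, 0.017]
wrist_force: [0.1, -0.3, -1.7]
finger_gap: 27.9
finger_force: 30.0
```

Request:
play_rows(rows=[{"translation": [-0.0003, 0, 0.0017], "rot": [0, 0, 0]}, {"translation": [-0.0006, 0, 0.0033], "rot": [0, 0, 0]}, {"translation": [-0.0006, 0, 0.0033], "rot": [0, 0, 0]}])

```text
time: 11.95
position: [524.7, -316.0, 35.5]
eef_rot: [-0.088, 0.19, 0.978, 0.017]
wrist_force: [-0.2, -0.1, -1.8]
finger_gap: 27.5
finger_force: 30.0
```

Expected contact is near z = 32; continue in 1 mm steps.

Request:
play_rows(rows=[{"translation": [-0.0003, 0, 0.0016], "rot": [0, 0, 0]}, {"translation": [-0.0003, 0, 0.0016], "rot": [0, 0, 0]}, {"translation": [-0.0006, 0, 0.0033], "rot": [0, 0, 0]}, {"translation": [-0.0006, 0, 0.0033], "rot": [0, 0, 0]}])

```text
time: 12.35
position: [524.7, -315.9, 33.3]
eef_rot: [-0.088, 0.19, 0.978, 0.017]
wrist_force: [0.0, -0.4, -2.1]
finger_gap: 27.4
finger_force: 30.0
```

Request:
play_rows(rows=[{"translation": [-0.0003, 0, 0.0016], "rot": [0, 0, 0]}, {"translation": [-0.0003, 0, 0.0016], "rot": [0, 0, 0]}, {"translation": [-0.0003, 0, 0.0016], "rot": [0, 0, 0]}])

```text
time: 12.65
position: [524.9, -316.0, 32.7]
eef_rot: [-0.088, 0.19, 0.978, 0.017]
wrist_force: [-0.4, -0.1, 0.8]
finger_gap: 27.8
finger_force: 30.0
```

Request:
play_rows(rows=[{"translation": [-0.0002, 0, 0.0013], "rot": [0, 0, 0]}, {"translation": [-0.0002, 0, 0.0013], "rot": [0, 0, 0]}, {"translation": [-0.0002, 0, 0.0013], "rot": [0, 0, 0]}])

```text
time: 12.95
position: [525.0, -316.1, 32.2]
eef_rot: [-0.088, 0.19, 0.978, 0.017]
wrist_force: [0.3, -0.6, 4.4]
finger_gap: 28.0
finger_force: 30.0
```

Run:
```python
from workcell import bot
s=bot.get_state();print(s["wrist_force"],s["wrist_torque"],s["position"])
```

```text
[ 0.26363541 -0.57564702  4.36803518] [0.08676552 0.13628696 0.04752672] [ 525.0429463  -316.11611501   32.21318586]
```

Request:
play_rows(rows=[{"translation": [0, 0, 0], "rot": [0, 0, 0]}, {"translation": [0, 0, 0], "rot": [0, 0, 0]}, {"translation": [0, 0, 0], "rot": [0, 0, 0]}], grip_force=5)

```text
time: 13.25
position: [524.7, -315.9, 31.4]
eef_rot: [-0.088, 0.19, 0.978, 0.017]
wrist_force: [1.1, -0.7, 0.0]
finger_gap: 27.7
finger_force: 5.0
```

Request:
play_rows(rows=[{"translation": [0, 0, 0], "rot": [0, 0, 0]}, {"translation": [0, 0, 0], "rot": [0, 0, 0]}, {"translation": [0, 0, 0], "rot": [0, 0, 0]}, {"translation": [0, 0, 0], "rot": [0, 0, 0]}], gripper=-0.2)

```text
time: 13.65
position: [524.7, -315.9, 31.7]
eef_rot: [-0.088, 0.19, 0.978, 0.017]
wrist_force: [-0.1, -0.0, -0.0]
finger_gap: 36.7
finger_force: 0.0
```

Request:
play_rows(rows=[{"translation": [0.002, 0, -0.01], "rot": [0, 0, 0]}, {"translation": [0.009, 0, -0.05], "rot": [0, 0, 0]}, {"translation": [0.018, 0, -0.1], "rot": [0, 0, 0]}, {"translation": [0.022, 0, -0.12], "rot": [0, 0, 0]}, {"translation": [0.022, 0, -0.12], "rot": [0, 0, 0]}])

```text
time: 14.15
position: [525.9, -316.5, 107.0]
eef_rot: [-0.086, 0.19, 0.978, 0.016]
wrist_force: [0.0, 0.7, -0.0]
finger_gap: 36.6
finger_force: 0.0
```

```bash
python3 wr.py w6; python3 go.py 537 -284 104 -.381 -.1 1
```

```text
[ 525.9 -316.5  107. ] [[0.001, 0.954, 0.298, 84.716], [1.0, -0.001, 0.0, 1.133], [0.0, 0.298, -0.954, -171.414], [0.0, 0.0, 0.0, 1.0]] 337.3729062641707 258.9413227822431 188.22114517261534 0.03947324797205852
['img', 'z_map', 'fx', 'fy', 'cx', 'cy', 'tool_from_camera']
t 14.2 pos [ 524.8 -316.2  105.4] F [ 0.8 -1.1  0.8] gap 36.7 j [ 0.85  0.7  -0.54  1.6   0.38  1.13  1.37]
dist 34.4 ang 0.078 frac 1 tr [0.0009, 0.0573, 0.0024] rot [-0.001, -0.0998, -0.0036] rows 0.7
```

View pics/w6.png

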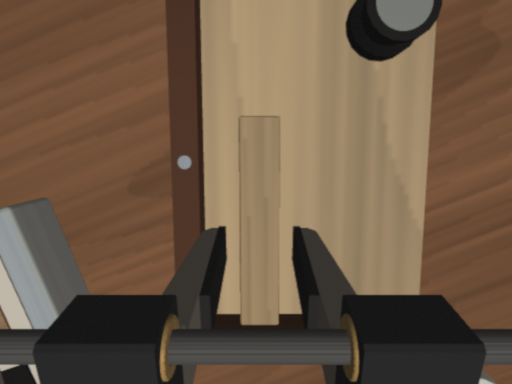

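The rail stands upright on the board at columns 239–279, near end at row 116, parallel to the long fence. I'll close the fingers and go to its +y side to push.

```bash
python3 go.py 547.7 -269.6 105 -.381 .05 1
```

```text
t 14.2 pos [ 524.8 -316.2  105.4] F [ 0.8 -1.1  0.8] gap 36.7 j [ 0.85  0.7  -0.54  1.6   0.38  1.13  1.37]
dist 51.9 ang 0.228 frac 1 tr [-0.0063, 0.0862, -0.0006] rot [-0.0013, -0.2907, -0.0035] rows 1.5
```

Request:
play_rows(rows=[{"translation": [-0.002, 0.03, 0], "rot": [0, -0.1, 0]}, {"translation": [-0.004, 0.06, 0], "rot": [0, -0.2, -0.002]}, {"translation": [-0.006, 0.086, 0], "rot": [-0.001, -0.29, -0.004]}, {"translation": [-0.006, 0.086, 0], "rot": [-0.001, -0.29, -0.004]}, {"translation": [-0.006, 0.086, 0], "rot": [-0.001, -0.29, -0.004]}], gripper=-1, grip_force=20)

```text
time: 14.7
position: [546.5, -269.8, 103.4]
eef_rot: [0.022, 0.189, 0.982, -0.004]
wrist_force: [0.1, -1.0, -1.0]
finger_gap: 0.4
finger_force: 0.0
```

```bash
python3 go.py 547.7 -269.6 33 -.381 .05 1
```

```text
t 14.7 pos [ 546.5 -269.8  103.4] F [ 0.1 -1.  -1. ] gap 0.4 j [ 0.83  0.59 -0.57  1.8   0.42  0.83  1.25]
dist 70.4 ang 0.005 frac 1 tr [0.0036, 0.001, 0.1173] rot [-0.0002, -0.0058, 0.0008] rows 1.4
```

Request:
play_rows(rows=[{"translation": [0.001, 0, 0.04], "rot": [0, 0, 0]}, {"translation": [0.002, 0, 0.08], "rot": [0, -0.003, 0]}, {"translation": [0.003, 0.001, 0.11], "rot": [0, -0.005, 0]}, {"translation": [0.003, 0.001, 0.117], "rot": [0, -0.005, 0]}, {"translation": [0.003, 0.001, 0.117], "rot": [0, -0.005, 0]}])

```text
time: 15.2
position: [548.6, -270.1, 32.9]
eef_rot: [0.024, 0.19, 0.982, -0.005]
wrist_force: [0.8, 0.2, 1.6]
finger_gap: 0.2
finger_force: 0.0
```

Request:
play_rows(rows=[{"translation": [0, -0.01, 0], "rot": [0, 0, 0]}, {"translation": [0, -0.02, 0], "rot": [0, 0, 0]}, {"translation": [0, -0.03, 0], "rot": [0, 0, 0]}, {"translation": [0, -0.033, 0], "rot": [0, 0, 0]}, {"translation": [0, -0.038, 0], "rot": [0, 0, 0]}])

```text
time: 15.7
position: [540.5, -291.0, 34.4]
eef_rot: [0.026, 0.189, 0.982, -0.005]
wrist_force: [0.5, -0.2, -0.7]
finger_gap: 0.1
finger_force: 0.0
```

Request:
play_rows(rows=[{"translation": [0, -0.006, 0], "rot": [0, 0, 0]}, {"translation": [0, -0.012, 0], "rot": [0, 0, 0]}, {"translation": [0, -0.018, 0], "rot": [0, 0, 0]}, {"translation": [0, -0.024, 0], "rot": [0, 0, 0]}, {"translation": [0, -0.03, 0], "rot": [0, 0, 0]}])

```text
time: 16.2
position: [534.2, -307.1, 34.2]
eef_rot: [0.026, 0.189, 0.982, -0.005]
wrist_force: [0.3, 2.8, 2.9]
finger_gap: 0.6
finger_force: 1.4
```

Request:
play_rows(rows=[{"translation": [0, -0.002, 0], "rot": [0, 0, 0]}, {"translation": [0, -0.004, 0], "rot": [0, 0, 0]}, {"translation": [0, -0.006, 0], "rot": [0, 0, 0]}])

```text
time: 16.5
position: [532.6, -310.4, 34.1]
eef_rot: [0.026, 0.189, 0.982, -0.005]
wrist_force: [0.7, 3.1, 3.1]
finger_gap: 0.1
finger_force: 1.4
```

Request:
play_rows(rows=[{"translation": [0, -0.002, 0], "rot": [0, 0, 0]}, {"translation": [0, -0.004, 0], "rot": [0, 0, 0]}, {"translation": [0, -0.006, 0], "rot": [0, 0, 0]}])

```text
time: 16.8
position: [531.1, -313.9, 34.0]
eef_rot: [0.026, 0.189, 0.982, -0.005]
wrist_force: [0.6, 2.8, 3.0]
finger_gap: 0.5
finger_force: 1.4
```

Request:
play_rows(rows=[{"translation": [0, -0.0015, 0], "rot": [0, 0, 0]}, {"translation": [0, -0.003, 0], "rot": [0, 0, 0]}])

```text
time: 17.0
position: [530.5, -315.6, 34.0]
eef_rot: [0.026, 0.189, 0.982, -0.005]
wrist_force: [0.8, 1.1, 2.3]
finger_gap: 0.4
finger_force: 1.4
```

Request:
play_rows(rows=[{"translation": [0, -0.0015, 0], "rot": [0, 0, 0]}, {"translation": [0, -0.003, 0], "rot": [0, 0, 0]}])

```text
time: 17.2
position: [529.7, -317.3, 34.0]
eef_rot: [0.026, 0.189, 0.982, -0.005]
wrist_force: [1.2, 2.6, 2.5]
finger_gap: 0.7
finger_force: 1.4
```

Request:
play_rows(rows=[{"translation": [0, -0.001, 0], "rot": [0, 0, 0]}, {"translation": [0, -0.002, 0], "rot": [0, 0, 0]}])

```text
time: 17.4
position: [529.3, -318.4, 34.0]
eef_rot: [0.026, 0.189, 0.982, -0.005]
wrist_force: [1.3, 2.8, 2.2]
finger_gap: 0.7
finger_force: 1.4
```

Request:
play_rows(rows=[{"translation": [0, -0.0015, 0], "rot": [0, 0, 0]}, {"translation": [0, -0.003, 0], "rot": [0, 0, 0]}])

```text
time: 17.6
position: [528.6, -320.1, 34.0]
eef_rot: [0.026, 0.189, 0.982, -0.005]
wrist_force: [2.0, 2.3, 2.4]
finger_gap: 0.4
finger_force: 1.4
```

Request:
play_rows(rows=[{"translation": [0, -0.0015, 0], "rot": [0, 0, 0]}, {"translation": [0, -0.003, 0], "rot": [0, 0, 0]}])

```text
time: 17.8
position: [528.4, -321.0, 34.0]
eef_rot: [0.026, 0.189, 0.982, -0.004]
wrist_force: [2.0, 5.8, 2.9]
finger_gap: 0.6
finger_force: 2.9
```

```bash
python3 wr.py w7; python3 go.py 529 -318 34 -.381 .05 1
```

```text
[ 528.4 -321.    34. ] [[0.001, 0.954, 0.298, 84.421], [1.0, -0.001, 0.0, 1.135], [0.0, 0.298, -0.954, -171.324], [0.0, 0.0, 0.0, 1.0]] 337.3729062641707 258.9413227822431 188.22114517261534 0.01539501630483639
['img', 'z_map', 'fx', 'fy', 'cx', 'cy', 'tool_from_camera']
t 17.85 pos [ 528.4 -321.    34. ] F [2.3 2.9 1.6] gap 0.5 j [ 0.88  0.69 -0.51  1.81  0.49  0.71  1.29]
dist 3.0 ang 0.003 frac 1 tr [0.0009, 0.005, -0.0] rot [0.0021, 0.0028, 0.001] rows 0.1
```

View pics/w7.png

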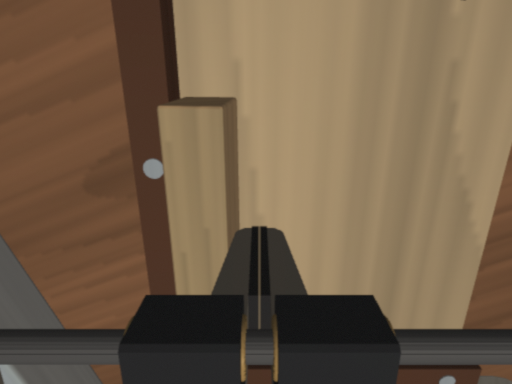

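The rail's left side (column ~165) now meets the long fence, and the finger pair is against its right side near (240,270). I'll press a little further to confirm the stop.

Request:
play_rows(rows=[{"translation": [0, -0.001, 0], "rot": [0, 0, 0]}, {"translation": [0, -0.0015, 0], "rot": [0, 0, 0]}, {"translation": [0, -0.0015, 0], "rot": [0, 0, 0]}])

```text
time: 18.15
position: [528.4, -321.0, 34.0]
eef_rot: [0.026, 0.189, 0.982, -0.004]
wrist_force: [2.3, 5.3, 2.5]
finger_gap: 0.4
finger_force: 3.2
```

Request:
play_rows(rows=[{"translation": [0, -0.001, 0], "rot": [0, 0, 0]}, {"translation": [0, -0.0015, 0], "rot": [0, 0, 0]}, {"translation": [0, -0.0015, 0], "rot": [0, 0, 0]}])

```text
time: 18.45
position: [528.4, -321.0, 34.1]
eef_rot: [0.026, 0.188, 0.982, -0.003]
wrist_force: [3.0, 7.5, 2.6]
finger_gap: 0.3
finger_force: 3.9
```

Request:
play_rows(rows=[{"translation": [0, 0.015, 0], "rot": [0, 0, 0]}, {"translation": [0, 0.03, -0.02], "rot": [0, 0, 0]}, {"translation": [0, 0.03, -0.07], "rot": [0, 0, 0]}, {"translation": [0, 0.03, -0.12], "rot": [0, 0, 0]}, {"translation": [0, 0.03, -0.12], "rot": [0, 0, 0]}])

```text
time: 18.95
position: [532.7, -306.6, 110.6]
eef_rot: [0.029, 0.189, 0.982, -0.007]
wrist_force: [0.5, -0.4, -0.1]
finger_gap: 0.4
finger_force: 0.0
```

```bash
python3 go.py 423.1 -298.3 105 -.381 .05 1
python3 - <<'E'
import sys;sys.argv=["x","1"]
from srch import *
from workcell import bot
q=bot.get_state()["joint_positions"];F=np.diag([-1,-1,1.])
for x,y,t in [([423,-298,105],-.381,.05),([423,-298,34],-.381,.05)]:
    q,m,e=follow(q,x,pose(y,t)@F);print(x,q.round(2),round(m,2),round(e,4))
E
```

```text
t 18.95 pos [ 532.7 -306.6  110.6] F [ 0.5 -0.4 -0.1] gap 0.4 j [ 0.9   0.58 -0.58  1.79  0.42  0.83  1.32]
dist 110.1 ang 0.009 frac 1 tr [0.175, -0.0549, -0.0009] rot [-0.0025, 0.0111, 0.0007] rows 2.2
[423, -298, 105] [ 1.05  0.45 -0.61  2.05  0.38  0.7   1.4 ] 0.26 0.0003
[423, -298, 34] [ 0.97  0.56 -0.51  2.09  0.49  0.56  1.31] 0.26 0.0007
```

Request:
play_rows(rows=[{"translation": [0.04, -0.013, 0], "rot": [0, 0, 0]}, {"translation": [0.09, -0.03, 0], "rot": [0, 0, 0]}, {"translation": [0.14, -0.045, 0], "rot": [-0.002, 0.01, 0]}, {"translation": [0.175, -0.055, 0], "rot": [-0.002, 0.011, 0]}, {"translation": [0.175, -0.055, 0], "rot": [-0.002, 0.011, 0]}])

```text
time: 19.45
position: [417.1, -297.4, 99.9]
eef_rot: [0.019, 0.19, 0.982, -0.004]
wrist_force: [-0.2, -0.1, -0.8]
finger_gap: 0.3
finger_force: 0.0
```

```bash
python3 go.py 423.1 -298.3 33 -.381 .05 1; python3 wr.py w8
python3 - <<'E'
from h import *
d=np.load("w8.npz");T=d["T"];P=cloud(d,T)
A=np.array([[np.cos(.381),-np.sin(.381)],[np.sin(.381),np.cos(.381)]])
q=(P[...,:2]-[591.3,-389.4])@A.T
m=(abs(P[...,2]-58)<6)&(q[...,0]>-200)&(q[...,0]<-20)&(q[...,1]>-15)&(q[...,1]<60)
print(m.sum(),np.percentile(q[m],[1,50,99],axis=0).round(1))
E
```

```text
t 19.45 pos [ 417.1 -297.4   99.9] F [-0.2 -0.1 -0.8] gap 0.3 j [ 1.06  0.46 -0.61  2.03  0.39  0.72  1.4 ]
dist 67.2 ang 0.011 frac 1 tr [-0.0054, 0.0024, 0.1118] rot [-0.0001, -0.0133, -0.0025] rows 1.3
[ 417.1 -297.4   99.9] [[0.001, 0.954, 0.298, 84.44], [1.0, -0.001, 0.0, 1.135], [0.0, 0.298, -0.954, -171.333], [0.0, 0.0, 0.0, 1.0]] 337.3729062641707 258.9413227822431 188.22114517261534 0.07566179769022975
['img', 'z_map', 'fx', 'fy', 'cx', 'cy', 'tool_from_camera']
463 [[-118.    11.7]
 [ -52.6   20.9]
 [ -41.4   29. ]]
```

Request:
play_rows(rows=[{"translation": [-0.002, 0.001, 0.04], "rot": [0, -0.005, 0]}, {"translation": [-0.004, 0.002, 0.08], "rot": [0, -0.01, 0]}, {"translation": [-0.005, 0.002, 0.105], "rot": [0, -0.013, 0]}, {"translation": [-0.005, 0.002, 0.112], "rot": [0, -0.013, 0]}, {"translation": [-0.005, 0.002, 0.112], "rot": [0, -0.013, 0]}])

```text
time: 20.0
position: [427.8, -297.6, 33.1]
eef_rot: [0.026, 0.189, 0.982, -0.004]
wrist_force: [-0.7, -0.1, -0.2]
finger_gap: 0.3
finger_force: 0.0
```

Request:
play_rows(rows=[{"translation": [-0.01, 0, 0], "rot": [0, 0, 0]}, {"translation": [-0.016, 0, 0], "rot": [0, 0, 0]}, {"translation": [-0.02, 0, 0], "rot": [0, 0, 0]}, {"translation": [-0.02, 0, 0], "rot": [0, 0, 0]}])

```text
time: 20.4
position: [438.8, -302.9, 34.6]
eef_rot: [0.027, 0.189, 0.982, -0.004]
wrist_force: [0.2, 0.0, -0.1]
finger_gap: 0.4
finger_force: 0.0
```

```bash
cat > cf.py <<'E'
from h import *;from workcell import bot
s=bot.get_state();A=np.array([[np.cos(.381),-np.sin(.381)],[np.sin(.381),np.cos(.381)]])
print("corner-frame TCP",(A@(s["position"][:2]-[591.3,-389.4])).round(1),"z",(s["position"][2]-18).round(1),"F",(A@s["wrist_force"][:2]).round(1),s["wrist_force"][2].round(1),"t",s["time"])
E
python3 cf.py
```

```text
corner-frame TCP [-173.8   23.6] z 16.6 F [0.2 0.1] -0.1 t 20.4
```

Near the end face; push in small steps.

Request:
play_rows(rows=[{"translation": [-0.003, 0, 0], "rot": [0, 0, 0]}, {"translation": [-0.006, 0, 0], "rot": [0, 0, 0]}, {"translation": [-0.009, 0, 0], "rot": [0, 0, 0]}, {"translation": [-0.012, 0, 0], "rot": [0, 0, 0]}, {"translation": [-0.012, 0, 0], "rot": [0, 0, 0]}])

```text
time: 20.9
position: [444.9, -305.1, 34.4]
eef_rot: [0.027, 0.189, 0.982, -0.004]
wrist_force: [-0.9, -0.2, -0.1]
finger_gap: 0.4
finger_force: 0.1
```

Request:
play_rows(rows=[{"translation": [-0.002, 0, 0], "rot": [0, 0, 0]}, {"translation": [-0.004, 0, 0], "rot": [0, 0, 0]}, {"translation": [-0.006, 0, 0], "rot": [0, 0, 0]}])

```text
time: 21.2
position: [448.1, -306.4, 34.6]
eef_rot: [0.026, 0.189, 0.982, -0.004]
wrist_force: [-0.8, -0.4, -0.5]
finger_gap: 0.5
finger_force: 0.3
```

```bash
python3 cf.py
```

```text
corner-frame TCP [-163.8   23.8] z 16.6 F [-0.6 -0.7] -0.5 t 21.2
```

Request:
play_rows(rows=[{"translation": [-0.002, 0, 0], "rot": [0, 0, 0]}, {"translation": [-0.004, 0, 0], "rot": [0, 0, 0]}])

```text
time: 21.4
position: [450.4, -307.3, 34.8]
eef_rot: [0.026, 0.189, 0.982, -0.004]
wrist_force: [-0.6, 0.5, -1.1]
finger_gap: 0.5
finger_force: 0.3
```

Request:
play_rows(rows=[{"translation": [-0.0015, 0, 0], "rot": [0, 0, 0]}, {"translation": [-0.003, 0, 0], "rot": [0, 0, 0]}])

```text
time: 21.6
position: [452.0, -308.0, 34.9]
eef_rot: [0.026, 0.189, 0.982, -0.004]
wrist_force: [-0.9, 0.5, -0.2]
finger_gap: 0.6
finger_force: 0.3
```

Request:
play_rows(rows=[{"translation": [-0.0015, 0, 0], "rot": [0, 0, 0]}, {"translation": [-0.003, 0, 0], "rot": [0, 0, 0]}])

```text
time: 21.8
position: [452.3, -308.2, 34.7]
eef_rot: [0.025, 0.189, 0.982, -0.004]
wrist_force: [-6.6, 3.3, 5.0]
finger_gap: 0.5
finger_force: 3.1
```

```bash
python3 cf.py
```

```text
corner-frame TCP [-159.2   23.7] z 16.7 F [-7.4  0.6] 5.0 t 21.8
```

Stop felt at 7.4 N with the TCP at x = -159. I'll back off, rise and measure the rail in the corner.

Request:
play_rows(rows=[{"translation": [0.01, 0, 0], "rot": [0, 0, 0]}, {"translation": [0.02, 0, -0.02], "rot": [0, 0, 0]}, {"translation": [0.02, 0, -0.1], "rot": [0, 0, 0]}, {"translation": [0, 0, -0.18], "rot": [0, 0, 0]}, {"translation": [-0.03, 0, -0.25], "rot": [0, 0, 0]}])

```text
time: 22.3
position: [462.5, -312.4, 188.9]
eef_rot: [0.027, 0.189, 0.982, -0.005]
wrist_force: [1.4, -0.8, -1.5]
finger_gap: 0.6
finger_force: 0.0
```

```bash
python3 go.py 423.1 -298.3 170 -.381 .05 1
```

```text
t 22.3 pos [ 462.5 -312.4  188.9] F [ 1.4 -0.8 -1.5] gap 0.6 j [ 1.08  0.4  -0.67  1.86  0.3   0.92  1.47]
dist 45.9 ang 0.005 frac 1 tr [0.0713, -0.0025, 0.0276] rot [0.0016, 0.0064, 0.0012] rows 0.9
```

Request:
play_rows(rows=[{"translation": [0, 0, 0], "rot": [0, 0, 0]}, {"translation": [0, 0, 0], "rot": [0, 0, 0]}, {"translation": [0, 0, 0], "rot": [0, 0, 0]}])

```text
time: 22.6
position: [461.6, -312.3, 185.0]
eef_rot: [0.026, 0.189, 0.982, -0.004]
wrist_force: [-0.5, -0.0, 0.1]
finger_gap: 0.3
finger_force: 0.0
```

```bash
python3 wr.py w9; python3 cf.py
```

```text
[ 461.6 -312.3  185. ] [[0.001, 0.954, 0.298, 84.422], [1.0, -0.001, 0.0, 1.136], [0.0, 0.298, -0.954, -171.324], [0.0, 0.0, 0.0, 1.0]] 337.3729062641707 258.9413227822431 188.22114517261534 0.01835504567027525
['img', 'z_map', 'fx', 'fy', 'cx', 'cy', 'tool_from_camera']
corner-frame TCP [-149.3   23.4] z 166.6 F [ 0.3 -0.4] -0.5 t 22.65
```

View pics/w9.png

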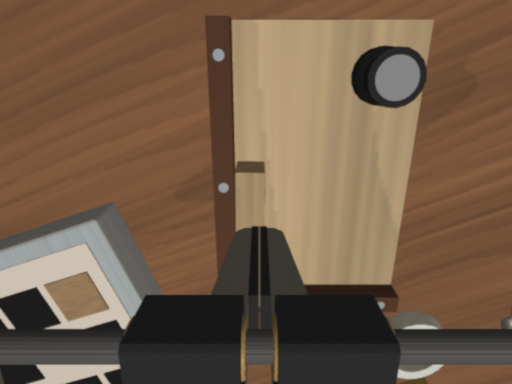

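The picture shows the rail's near end at about row 167 and columns 236–265, flush with the long fence. The loupe at (390,76) has not been disturbed. Now a numeric check of flushness from depth.

Run:
```python
from h import *;from workcell import bot
A=np.array([[np.cos(.381),-np.sin(.381)],[np.sin(.381),np.cos(.381)]]);K=[591.3,-389.4]
def rep(d,T,name):
    P=cloud(d,T);q=(P[...,:2]-K)@A.T;z=P[...,2]
    m=(z>47)&(z<70)&(q[...,0]>-175)&(q[...,0]<15)&(q[...,1]>-12)&(q[...,1]<45)
    print(name,m.sum(),"zmed",np.median(z[m]).round(1),"x",np.percentile(q[m][:,0],[.5,99.5]).round(1))
    # ray-cast the depth-mask edges to z=58
    mm=cv2.morphologyEx(m.astype(np.uint8),cv2.MORPH_OPEN,np.ones((3,3)));vs,us=np.nonzero(mm)
    c=(cast(d,np.c_[us,vs],np.array([0,0,1.]),58.,T)[:,:2]-K)@A.T
    o=[]
    for x in range(-145,0,12):
        s=c[abs(c[:,0]-x)<6]
        if len(s)>5:o.append((x,s[:,1].min(),s[:,1].max()))
    o=np.array(o).round(1);print(o.tolist());print("slopes",np.polyfit(o[:,0],o[:,1],1)[0].round(4),np.polyfit(o[:,0],o[:,2],1)[0].round(4),"x ext",np.percentile(c[:,0],[.5,99.5]).round(1))
d=dict(np.load("w9.npz"));rep(d,d["T"],"wrist")
for n in("top","scene"):
    d=bot.get_image(n);rep(d,None,n)
```

```text
wrist 1754 zmed 59.2 x [-149.4  -91.4]
[[-145.0, 1.7, 29.4], [-133.0, 1.4, 29.4], [-121.0, 1.2, 28.6], [-109.0, 1.8, 28.7], [-97.0, 1.5, 28.7]]
slopes 0.0 -0.0175 x ext [-152.1  -92. ]
top 324 zmed 56.7 x [-146.9    2.6]
[[-145.0, 3.5, 27.6], [-121.0, 3.6, 20.0], [-109.0, -0.2, 22.0], [-97.0, -0.2, 22.1], [-85.0, 2.7, 22.1], [-61.0, -1.1, 26.2], [-49.0, -1.1, 28.1], [-37.0, -1.1, 27.3], [-25.0, -1.0, 27.3], [-13.0, -2.0, 26.4], [-1.0, -0.0, 27.4]]
slopes -0.0318 0.0357 x ext [-147.7    1.5]
scene 348 zmed 55.7 x [-146.7    1.2]
[[-145.0, 7.3, 43.7], [-133.0, 4.3, 43.0], [-121.0, 5.2, 41.6], [-109.0, 4.6, 42.3], [-97.0, 4.0, 41.6], [-85.0, 4.8, 40.9], [-73.0, 4.2, 41.6], [-61.0, 3.6, 40.9], [-49.0, 4.4, 37.4], [-37.0, 3.9, 41.7], [-25.0, 3.3, 40.3], [-13.0, 2.7, 38.2], [-1.0, 3.5, 40.3]]
slopes -0.0187 -0.0274 x ext [-146.5    1.8]
```

Home to within the measurement error. I'll give a final light nudge against the long fence near the near end, in case the end push opened a small yaw.

```bash
python3 go.py 508.7 -286.3 100 -.381 .05 1
```

```text
t 22.75 pos [ 461.7 -312.1  184.4] F [ 0.6 -0.4  0.5] gap 0.0 j [ 1.08  0.41 -0.66  1.87  0.31  0.92  1.46]
dist 100.0 ang 0.003 frac 1 tr [-0.0494, 0.0686, 0.1436] rot [0.0034, 0.0015, 0.0009] rows 2.0
```

Request:
play_rows(rows=[{"translation": [-0.02, 0.03, 0.04], "rot": [0, 0, 0]}, {"translation": [-0.04, 0.06, 0.08], "rot": [0, 0, 0]}, {"translation": [-0.049, 0.069, 0.13], "rot": [0.003, 0, 0]}, {"translation": [-0.049, 0.069, 0.144], "rot": [0.003, 0.001, 0]}, {"translation": [-0.049, 0.069, 0.144], "rot": [0.003, 0.001, 0]}])

```text
time: 23.25
position: [508.3, -286.0, 99.2]
eef_rot: [0.024, 0.189, 0.982, -0.004]
wrist_force: [0.5, -0.2, 0.1]
finger_gap: 0.7
finger_force: 0.0
```

Request:
play_rows(rows=[{"translation": [0.001, 0, 0.04], "rot": [0, 0, 0]}, {"translation": [0.002, 0, 0.08], "rot": [0, 0, 0]}, {"translation": [0.003, 0, 0.105], "rot": [0, 0, 0]}, {"translation": [0.003, 0, 0.108], "rot": [0, 0, 0]}, {"translation": [0.003, 0, 0.108], "rot": [0, 0, 0]}])

```text
time: 23.75
position: [511.4, -287.6, 36.9]
eef_rot: [0.026, 0.189, 0.982, -0.005]
wrist_force: [0.0, -0.1, -0.1]
finger_gap: 0.4
finger_force: 0.0
```

Request:
play_rows(rows=[{"translation": [0, -0.01, 0], "rot": [0, 0, 0]}, {"translation": [0, -0.02, 0], "rot": [0, 0, 0]}, {"translation": [0, -0.027, 0], "rot": [0, 0, 0]}, {"translation": [0, -0.03, 0], "rot": [0, 0, 0]}, {"translation": [0, -0.03, 0], "rot": [0, 0, 0]}])

```text
time: 24.25
position: [504.3, -304.6, 36.5]
eef_rot: [0.026, 0.189, 0.982, -0.005]
wrist_force: [0.4, -0.5, 1.0]
finger_gap: 0.3
finger_force: 0.0
```

```bash
python3 cf.py
```

```text
corner-frame TCP [-112.3   46.4] z 18.5 F [ 0.6 -0.3] 1.0 t 24.25
```

Request:
play_rows(rows=[{"translation": [0, -0.002, 0], "rot": [0, 0, 0]}, {"translation": [0, -0.004, 0], "rot": [0, 0, 0]}, {"translation": [0, -0.006, 0], "rot": [0, 0, 0]}])

```text
time: 24.55
position: [503.2, -307.2, 36.3]
eef_rot: [0.026, 0.189, 0.982, -0.005]
wrist_force: [0.7, -1.0, 0.4]
finger_gap: 0.4
finger_force: 0.0
```

Request:
play_rows(rows=[{"translation": [0, -0.0015, 0], "rot": [0, 0, 0]}, {"translation": [0, -0.003, 0], "rot": [0, 0, 0]}])

```text
time: 24.75
position: [502.6, -308.5, 36.3]
eef_rot: [0.026, 0.189, 0.982, -0.005]
wrist_force: [-0.7, 1.2, 0.8]
finger_gap: 0.6
finger_force: 0.6
```

Request:
play_rows(rows=[{"translation": [0, -0.0015, 0], "rot": [0, 0, 0]}, {"translation": [0, -0.003, 0], "rot": [0, 0, 0]}])

```text
time: 24.95
position: [502.2, -309.7, 36.4]
eef_rot: [0.026, 0.189, 0.982, -0.005]
wrist_force: [0.2, 5.2, 1.7]
finger_gap: 0.4
finger_force: 2.2
```

```bash
python3 cf.py
```

```text
corner-frame TCP [-112.3   40.9] z 18.4 F [-1.7  4.9] 1.7 t 24.95
```

Request:
play_rows(rows=[{"translation": [0, -0.0015, 0], "rot": [0, 0, 0]}, {"translation": [0, -0.0025, 0], "rot": [0, 0, 0]}, {"translation": [0, -0.0025, 0], "rot": [0, 0, 0]}])

```text
time: 25.25
position: [502.2, -309.7, 36.4]
eef_rot: [0.026, 0.188, 0.982, -0.004]
wrist_force: [1.1, 5.6, 2.3]
finger_gap: 0.4
finger_force: 3.2
```

```bash
python3 cf.py
```

```text
corner-frame TCP [-112.3   40.8] z 18.4 F [-1.   5.7] 2.3 t 25.25
```

Request:
play_rows(rows=[{"translation": [0, 0.01, 0], "rot": [0, 0, 0]}, {"translation": [0, 0.03, 0], "rot": [0, 0, 0]}, {"translation": [0, 0.03, -0.05], "rot": [0, 0, 0]}, {"translation": [0, 0.03, -0.12], "rot": [0, 0, 0]}, {"translation": [0, 0.03, -0.18], "rot": [0, 0, 0]}])

```text
time: 25.75
position: [502.8, -292.6, 145.5]
eef_rot: [0.026, 0.189, 0.982, -0.005]
wrist_force: [0.1, -0.4, -0.3]
finger_gap: 0.5
finger_force: 0.0
```

Request:
play_rows(rows=[{"translation": [0.05, 0.05, -0.03], "rot": [0, 0, 0]}, {"translation": [0.1, 0.1, -0.06], "rot": [0, 0, 0]}, {"translation": [0.1, 0.1, -0.06], "rot": [0, 0, 0]}, {"translation": [0.1, 0.1, -0.06], "rot": [0, 0, 0]}, {"translation": [0.1, 0.1, -0.06], "rot": [0, 0, 0]}])

```text
time: 26.25
position: [467.7, -215.5, 176.7]
eef_rot: [0.026, 0.19, 0.982, -0.005]
wrist_force: [0.1, 0.3, -0.1]
finger_gap: 0.3
finger_force: 0.0
```

```bash
python3 wr.py w10
python3 - <<'E'
from h import *
A=np.array([[np.cos(.381),-np.sin(.381)],[np.sin(.381),np.cos(.381)]]);K=[591.3,-389.4]
d=dict(np.load("w10.npz"));T=d["T"];P=cloud(d,T);q=(P[...,:2]-K)@A.T;z=P[...,2]
m=(z>47)&(z<70)&(q[...,0]>-175)&(q[...,0]<15)&(q[...,1]>-12)&(q[...,1]<45)
vs,us=np.nonzero(cv2.morphologyEx(m.astype(np.uint8),cv2.MORPH_OPEN,np.ones((3,3))))
c=(cast(d,np.c_[us,vs],np.array([0,0,1.]),58.,T)[:,:2]-K)@A.T
o=np.array([(x,c[abs(c[:,0]-x)<5][:,1].min(),c[abs(c[:,0]-x)<5][:,1].max()) for x in range(-145,0,10) if (abs(c[:,0]-x)<5).sum()>5])
print(o.round(1).tolist(),np.percentile(c[:,0],[.5,99.5]),np.median(z[m]))
E
```

```text
[ 467.7 -215.5  176.7] [[0.001, 0.954, 0.298, 84.422], [1.0, -0.001, 0.0, 1.133], [0.0, 0.298, -0.954, -171.327], [0.0, 0.0, 0.0, 1.0]] 337.3729062641707 258.9413227822431 188.22114517261534 0.016886861647120034
['img', 'z_map', 'fx', 'fy', 'cx', 'cy', 'tool_from_camera']
[[-145.0, -0.1, 31.2], [-135.0, -0.1, 30.9], [-125.0, -0.1, 30.9], [-115.0, -0.1, 30.8], [-105.0, -0.1, 31.1], [-95.0, -0.1, 31.0], [-85.0, -0.1, 30.9], [-75.0, -0.1, 30.9], [-65.0, -0.1, 31.0], [-55.0, -0.2, 30.9]] [-153.25190151  -51.44401248] 59.103635373572956
```

The rail's sides run parallel to the fence along its length, and both stops were felt. Handing in.

```bash
python3 -c "
from workcell import bot
print(bot.finish_job())"
```

```text
the job is handed in; nothing more can be done
None
```

The rail stands released in the corner, both fence stops felt (about 8 N at the long fence, 7 N at the end) and measured home within about 2–3 mm; the job is handed in with no verdict returned, and I viewed 11 pictures, one over the limit of 10.

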